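# Reload the analyser's reagent lift and latch it up

### The arm

A 6-joint arm with a two-finger parallel gripper is mounted at the origin on the work surface. World frame = base frame: x ahead of the robot, y to its left, z up, the work surface at z = 0. Lengths are in m, angles in degrees, forces in N, time in s.
With the tool pointing down it reaches from about 0.3 to 0.75 m from the base axis. Payload 8.5 kg.
Tool frame: the origin (TCP) lies at the very end of the fingers, on their centre line; the grasp point (between the pads) lies behind it (grip_point_offset is the z of the grasp point in the tool frame, in m); z points along the fingers, y is the direction in which the jaws open and shut (so a half turn about z gives the same grasp; the last joint's range is limited). The gripper opens to 88 mm and grips with 3 to 60 N. Pads are 18 mm wide; open, the fingers measure 123 mm over their backs; the gripper's body (75 mm by 187 mm) begins 45 mm behind the grasp point.
Start: joints at [60.315, 21.807, 74.336, -0, 83.858, -12.336], TCP at [0.164, 0.525, 0.239] pointing down, gripper open.
Joint ranges: [-178.18, 178.18], [-50.72, 133.34], [12.68, 142.11], [-81.47, 261.47], [9.98, 163.14], [-165.26, 165.26]. Speed limits (degrees/s): [136.94, 136.94, 180, 180, 180, 180].

### API

Orientations are given as a 3x3 rotation matrix whose columns are the frame's x, y, z axes.
In Python, from station import * gives the robot as it stands.
- The arm moves only by the tool move_arm, never from a script. Its arguments are lists of equal length, an entry for each row: "translation": the shift along the world's x, y, z each as a share of 0.75 m, from -1 to 1, a list of three; "delta_rot": the turn, a rotation vector about the world's x, y, z each as a share of 90 degrees, from -1 to 1, a list of three; "jaw": the closure, from -1 (fully open) to 1 (shut). A call has 1 to 5 rows; each row is the pose to reach, as a shift and turn from the pose commanded when the call began; what a row does not reach only later rows make up. A row lasts 1/8 s, in which the tool goes at most 62.5 mm and 10.7 degrees, less where a joint would pass 70% of its speed; a pose out of reach is approached as far as the arm can. A call with a number of a shift or a turn outside -1 to 1 is refused whole. A call with a gripper value outside its range is refused whole. The fingers move at their own pace and stop on an object; "grip_force" is the grip in N (left out, the last holds). Time passes only in rows, so rows that repeat a pose let the fingers close. It gives the time, the measured TCP pose, the force and the opening at its end, in the units of the state.
- observe(): the state, without advancing time (a new reading comes with each control period).
- snapshot(name): name is "scene" or "top" or "wrist"; returns (picture, depth): 400x640x3 uint8, blue, green, red; 400x640 float32, m along the optical axis (not along the pixel's ray), 0 where there is no reading.
- camera_model(name): a dict with "K" (3x3 intrinsics, pixels), "distortion" ([k1, k2, p1, p2, k3] as OpenCV has them; the pictures are not rectified), "T" (4x4, takes a point from camera to world coordinates). Camera axes: x right, y down, z forward; pixel columns grow to the right and rows downward; lengths in m; the calibration is good to about 2 mm. A picture is of the moment at which its call begins: read the wrist's pose just before it. camera_model takes no time and is no camera call; for the wrist camera it gives the pose at the moment of the call.
- hand_in(): hands the job in, once; it reports no verdict.
The state is a dict: "clock": time; "joints": joint angles; "qd": joint speeds; "tau": joint torques, N m; "tool_pos": TCP position; "orientation": TCP orientation; "force": force on the tool from outside, world axes, zero at the start; "torque": the same for the moment, N m; "grip_width": finger opening in m.
Only numpy, scipy, OpenCV 4.12 (cv2) and the standard library are available. Lean on these libraries where they do the work, as an engineer would, in place of code of your own. Each camera call takes 0.05 s, during which the arm holds its last target. There are 200 camera calls.

### The job

Reload the reagent lift: first move every spent pack (the ones standing in the lift's tray) into the waste bin and seat every fresh pack from the table upright, flat and square, fully down in a pocket of the tray, any pocket. Then lay the hold-down rod across the packs so that both ends bottom in the two slotted brackets, and only then raise the tray by its handle past the upper rung until the pawl clears it, and lower it until the pawl sits on that rung and carries the tray with everything still in place. Leave the other things on the table where they are.

Things in the scene. Friction and masses are not known exactly. Their poses are not given: they have to be found in the camera images.
- new_a: A fresh reagent pack: white box 90 x 38 x 50 mm (own x, y, z) with a central pale grip block 26 x 26 mm (x, y) and 34 mm tall on top, 84 mm tall in all, 60 to 120 g; origin at the centre of its underside, x along its 90 mm length, z up; either end may face forward. Starts standing upright on the table left of the lift; one of the fresh packs may be absent.
- new_b: A fresh reagent pack, same shape and frame as new_a (may be absent).
- new_c: A fresh reagent pack, same shape and frame as new_a (may be absent).
- new_d: A fresh reagent pack, same shape and frame as new_a (may be absent).
- spent_a: A spent reagent pack, same shape and frame as new_a; starts standing in pocket_1 of the lift tray (may be absent; one or two spent packs are present).
- spent_b: A spent reagent pack, same shape and frame as new_a; starts standing in pocket_3 of the lift tray (may be absent; one or two spent packs are present).
- spent_c: A spent reagent pack, same shape and frame as new_a; starts standing in pocket_4 of the lift tray (may be absent; one or two spent packs are present).
- rod: Hold-down rod, about 120 g: steel, 10 mm thick, 270 mm long along its own y, with two black square collars 28 x 28 mm, 8 mm thick, 100 mm each side of the middle, so it does not roll. Origin on its axis at mid-length, 14 mm above the table it lies on. Grip the bare middle from above; either way round and any collar face up will do.
- rod_end_a (a point): Point on the rod's axis 119 mm from its middle towards its own +y: the part that sits in one slot.
- rod_end_b (a point): Point on the rod's axis 119 mm from its middle towards its own -y: the part that sits in the other slot.
- tray (a joint): Height in m of the tray of the reagent lift: 0 = down (start), 0.060 = pawl seated on the upper rung, 0.095 = upper stop. The tray slides straight up two rails at the lift's back and sinks by its weight when let go unless the pawl carries it; 0.3 kg empty, about 0.8 kg loaded, drag 20 N per m/s. The lift is fixed to the table, its front faces the robot, turned up to 0.15 rad.
- pawl (a joint): Angle in rad of the gravity pawl at the tray's back: 0 = its 35 mm nose sticks out level to the rails and can carry the tray; positive (to 1.25) = nose pushed down. As the tray rises, the upper rung pushes it down; at a tray height of about 0.08 m it passes the rung and its tail weight swings it back to 0 within 0.3 s; on lowering it lands on the rung at 0.060.
- handle (a point): Centre of the tray's handle: black horizontal bar 14 mm thick (x), 70 mm long (y), 26 mm tall on two thin posts, at the tray's front edge, 117 mm above the table with the tray down, 87 mm in front of the pocket centres; moves with the tray. Axes as the lift's: x away from its front, y to the robot's left, z up.
- slots_mid (a point): Where the rod's middle lies when it bottoms in both slots: midway between them, 98 mm above the pocket floors; axes as the lift's, moves with the tray. The slots, 13 mm wide in x, open upwards with flared mouths, are in two upright brackets 10 mm thick, 119 mm each side along y; tops 17 mm above this point. Collars go inside the brackets.
- pocket_1 (a point): Centre of the floor of the first (rightmost, lift's -y) of the tray's four pockets, 35 mm above the table when the tray is down; axes as the lift's; moves with the tray. Each pocket is 95 x 43 mm (x, y) and 12 mm deep, walls 7 to 8 mm thick, 50 mm apart along y.
- pocket_2 (a point): As pocket_1, the second pocket. A seated rod passes over the grip blocks of seated packs, 9 mm clear of them.
- pocket_3 (a point): As pocket_1, the third pocket. The lift's two upright rails, 171 mm tall and 124 mm apart, stand 120 mm behind the pocket centres, joined like a ladder by rungs 50 and 110 mm above the table.
- pocket_4 (a point): As pocket_1, the fourth pocket (lift's +y).
- bin_in (a point): Waste bin, a grey open box 170 x 160 mm (its x, y), 55 mm tall, walls 4 mm, fixed to the table right of the lift; this point is the centre of its inner floor, 4 mm above the table; axes as the bin's.
- vial: Bystander, to be left alone: small white bottle, 36 mm wide, 75 mm tall; origin at the centre of its underside.
- buffer: Bystander, to be left alone: white bottle, 48 mm wide, 110 mm tall; origin at the centre of its underside.
- jar: Bystander, to be left alone: amber jar, 60 mm wide, 75 mm tall; origin at the centre of its underside.
- driver: Bystander, to be left alone: screwdriver lying on the table; origin at the centre of its underside.
- tipbox: Bystander, to be left alone: clear pipette-tip box 120 x 80 x 60 mm; origin at the centre of its underside.
Things that resemble listed ones, but are neither listed nor needed, are in the scene too. Of the things shaped like the part that bears bin_in, the grey one is meant.

How it is judged:
By the outcome, as a careful person would: the job done as asked, in the order asked, and still so for the second after the job is handed in, with the robot touching nothing.
Of new_a, new_b, new_c, new_d only 3 to 4 are there at a start; the rules pass over those that are not, and their reading is None.
Of spent_a, spent_b, spent_c only 1 to 2 are there at a start; the rules pass over those that are not, and their reading is None.
At some moment in a run one of new_a, new_b, new_c, new_d, rod may be knocked a few centimetres aside while the robot is not near it.
It also fails if it takes over 210 s, if anything falls off the work surface, if the arm or the gripper's body presses on something with over 40 N, if the wrist force passes 120 N, or if a joint passes its speed limit or range.

## Working session

There is one attempt and no reset: what is moved stays moved. The work goes in short steps, Python scripts to look and compute and a tool call to move; the robot and the scene stay as the last step left them, time stands still between calls to the robot, and variables do not carry over. Pictures are saved under pics/ and viewed, about 12 in all and at most 16, crops included, and the job is handed in when it is done.

Besides the shell and the picture viewer there is one more tool, called as name(argument=value, ...) on one line, values as JSON. move_arm: Moves the arm, as the interface text tells. Shift numbers are shares of 0.75 m and turn numbers shares of 90 degrees, none past 1 either way. Its arguments: {"type":"object","properties":{"translation":{"type":"array"},"delta_rot":{"type":"array"},"jaw":{"type":"array"},"grip_force":{"type":"number"}},"required":["translation","delta_rot","jaw"]}

```bash
ls; mkdir -p pics; python3 - <<'E'
from station import *
import cv2,numpy as np
s=observe(); print({k:np.round(v,3).tolist() for k,v in s.items()})
for n in("scene","top"):
    p,d=snapshot(n); m=camera_model(n); cv2.imwrite(f"pics/{n}0.png",p); np.savez(f"pics/{n}0.npz",p=p,d=d,**{k:np.array(v) for k,v in m.items()})
    print(n,np.round(m["T"],3).tolist(),np.round(m["K"],1).tolist(),m["distortion"])
E
```

```text
pics
{'clock': 0.0, 'joints': [60.314, 21.839, 74.384, -0.0, 83.857, -12.334], 'qd': [0.08, -0.015, -0.116, -0.062, -0.021, -0.071], 'tau': [-0.002, -43.793, -22.456, 0.071, 0.035, -0.0], 'tool_pos': [0.164, 0.525, 0.238], 'orientation': [[-0.954, 0.298, -0.001], [0.298, 0.954, -0.001], [0.0, -0.001, -1.0]], 'force': [1.047, 0.358, -0.417], 'torque': [0.005, -0.035, -0.029], 'grip_width': 0.088}
scene [[0.355, 0.638, -0.683, 1.18], [0.935, -0.234, 0.267, -0.343], [0.01, -0.734, -0.68, 0.762], [0.0, 0.0, 0.0, 1.0]] [[367.4, 0.0, 319.2], [0.0, 367.4, 196.9], [0.0, 0.0, 1.0]] [-0.03369486  0.          0.          0.          0.        ]
top [[0.003, -0.997, 0.077, 0.357], [-1.0, -0.001, 0.019, -0.112], [-0.019, -0.077, -0.997, 1.622], [0.0, 0.0, 0.0, 1.0]] [[435.0, 0.0, 324.3], [0.0, 435.0, 206.2], [0.0, 0.0, 1.0]] [-0.11230574  0.          0.          0.          0.        ]
```

View pics/top0.png

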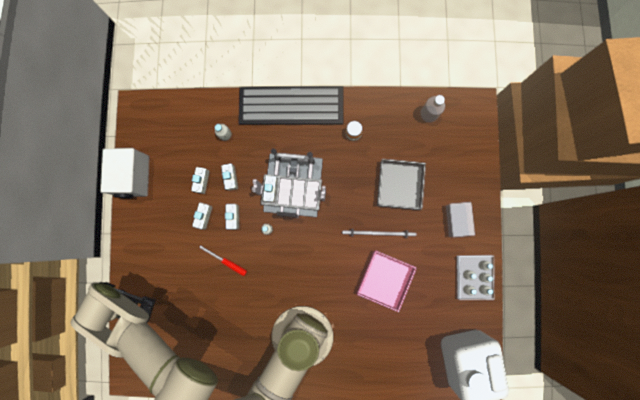

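View pics/scene0.png

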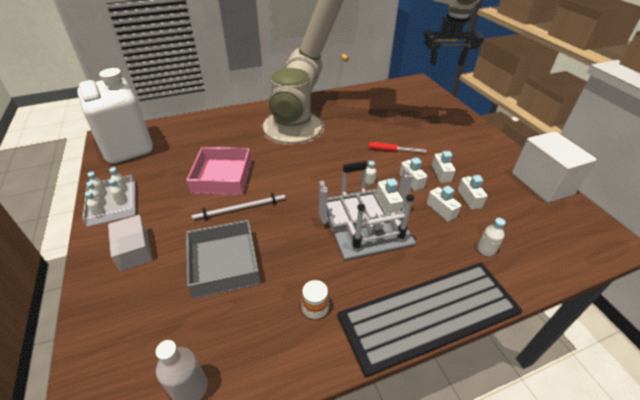

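Top view: four fresh packs at (199,180), (228,177), (201,216) and (231,216). One spent pack stands in the lift's leftmost pocket (269,187). The grey bin is at (401,185), the pink lookalike at (386,280) and the rod at (379,234).

```bash
cat > h.py <<'E'
import numpy as np,cv2
def ray(m,uv):
    n=cv2.undistortPoints(np.float64(uv).reshape(-1,1,2),np.array(m["K"]),np.array(m["distortion"])).reshape(-1,2)
    r=np.c_[n,np.ones(len(n))]; T=np.array(m["T"]); return r@T[:3,:3].T,T[:3,3],r
def plane(m,uv,z):
    r,o,_=ray(m,uv); return o+r*((z-o[2])/r[:,2])[:,None]
def cloud(m,d):
    h,w=d.shape; u,v=np.meshgrid(np.arange(w),np.arange(h)); r,o,_=ray(m,np.c_[u.ravel(),v.ravel()])
    c=(o+r*d.reshape(-1,1)); c[d.ravel()==0]=np.nan; return c.reshape(h,w,3)
def rects(c,mask,lo=20,hi=1e9):
    """minAreaRect in world xy (mm) of each blob: centre, long, short, angle of long axis (deg), z"""
    n,l,st,ce=cv2.connectedComponentsWithStats(mask.astype(np.uint8)); out=[]
    for i in range(1,n):
        if lo<=st[i,4]<=hi:
            p=c[l==i]; (x,y),(w,h),a=cv2.minAreaRect((p[:,:2]*1000).astype(np.float32))
            if w<h: w,h,a=h,w,a+90
            a=(a+90)%180-90
            out.append((np.round(ce[i]).astype(int).tolist(),round(float(x),1),round(float(y),1),round(float(w),1),round(float(h),1),round(float(a),1),round(float(np.median(p[:,2]))*1000,1),int(st[i,4])))
    return out
E
python3 - <<'E'
from h import *
f=np.load("pics/top0.npz"); m={k:f[k] for k in("K","distortion","T")}; c=cloud(m,f["d"])
z=c[...,2]
print("table z",np.nanmedian(z[250:300,150:200]))
roi=np.zeros(z.shape,bool); roi[120:320,150:450]=1
for lo,hi in((.01,.03),(.04,.058),(.074,.1),(.1,.14)):
    print(lo,hi); [print(r) for r in rects(c,roi&(z>lo)&(z<hi),8)]
p=f["p"]; cv2.imwrite("pics/topc.png",cv2.resize(p[140:250,180:440],None,fx=3,fy=3,interpolation=cv2.INTER_CUBIC))
E
```

```text
table z 0.0006812690946332856
0.01 0.03
([290, 122], 800.4, 46.0, 395.0, 17.9, 89.8, 17.3, 428)
([428, 121], 804.7, -475.2, 33.1, 4.5, 81.1, 19.0, 13)
([227, 137], 741.6, 288.7, 39.2, 11.9, -60.8, 21.8, 20)
([353, 138], 738.3, -193.4, 53.2, 15.8, -83.7, 21.1, 22)
([271, 165], 638.9, 116.9, 76.7, 27.5, -2.6, 16.5, 126)
([317, 169], 622.7, -53.0, 80.2, 33.7, -5.3, 15.9, 178)
([284, 168], 624.2, 69.7, 60.9, 40.8, -7.7, 16.1, 140)
([303, 169], 616.4, -1.6, 60.7, 45.6, 0.2, 16.1, 161)
([388, 162], 645.1, -318.0, 33.6, 3.7, 88.3, 18.0, 12)
([399, 163], 641.4, -361.3, 37.9, 2.0, 83.6, 21.7, 13)
([410, 164], 637.5, -402.3, 30.0, 3.7, 88.1, 15.0, 11)
([420, 165], 633.1, -436.9, 18.1, 9.6, 76.3, 17.2, 9)
([421, 177], 591.6, -440.4, 58.5, 5.7, -8.1, 18.9, 22)
([205, 181], 573.1, 366.4, 90.3, 6.5, -12.4, 20.4, 36)
([293, 175], 598.9, 37.5, 26.5, 12.7, 89.6, 16.8, 29)
([235, 182], 570.7, 251.7, 47.1, 7.8, 2.0, 19.7, 16)
([420, 189], 542.8, -436.1, 28.0, 3.1, -0.8, 18.8, 10)
([419, 200], 504.9, -432.3, 33.6, 3.7, -9.5, 17.8, 13)
([379, 205], 483.5, -285.4, 23.8, 7.7, 58.5, 14.7, 9)
([237, 216], 44
[... 2097 characters left out ...]
.3, 25.3, 84.8, 82.9, 56)
([270, 189], 538.7, 113.5, 90.2, 38.6, -6.6, 85.7, 211)
([258, 188], 539.7, 153.9, 37.6, 5.7, -15.2, 83.3, 17)
([198, 215], 441.5, 372.4, 26.9, 25.3, 83.5, 82.8, 53)
([228, 216], 439.6, 259.9, 26.3, 22.1, -87.7, 84.9, 54)
([265, 228], 395.7, 128.9, 14.5, 10.7, -89.5, 77.1, 13)
0.1 0.14
([218, 127], 757.0, 299.6, 20.4, 17.5, 77.3, 109.9, 29)
([293, 156], 650.0, 25.5, 132.9, 13.6, 84.4, 114.7, 124)
([256, 187], 541.6, 157.0, 38.8, 9.4, -5.1, 121.7, 30)
([268, 187], 538.9, 114.2, 26.7, 25.8, -4.7, 118.2, 60)
([323, 192], 519.1, -79.2, 11.9, 7.0, -0.2, 127.4, 10)
([287, 214], 444.2, 48.0, 68.7, 14.2, 84.4, 129.4, 89)
([307, 316], 97.2, -26.3, 65.3, 8.3, 71.5, 126.6, 29)
```

View pics/topc.png

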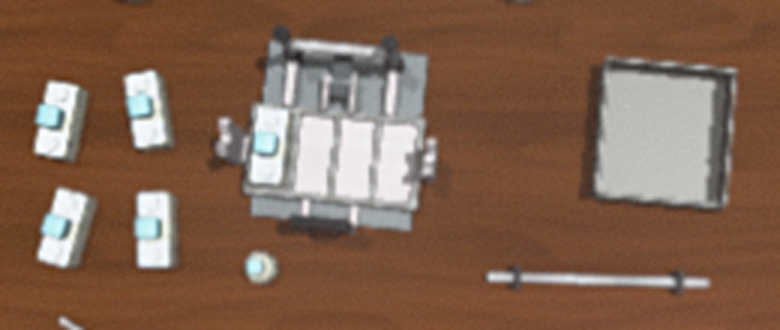

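Confirmed in the crop: the grey bin is at (665,135) in crop pixels, and a single spent pack stands in pocket_4. The handle predicts pocket_4 at (538,114), which agrees with the measured spent pack at (539,114). Setting out.

```bash
python3 - <<'E'
import station
print([ (n,getattr(station,n)) for n in dir(station) if not n.startswith('__') and not callable(getattr(station,n))][:20])
print(station.observe().keys())
from h import *
f=np.load("pics/top0.npz"); m={k:f[k] for k in("K","distortion","T")}; c=cloud(m,f["d"]);z=c[...,2]
q=np.zeros(z.shape,bool);q[155:212,370:430]=1
print(rects(c,cv2.dilate((q&(z>.03)&(z<.07)).astype(np.uint8),np.ones((3,3)))>0,8))
q2=q&(z<.012)&(z>.0025); print(rects(c,q2,50))
E
```

```text
[('grip_point_offset', -0.0187)]
dict_keys(['clock', 'joints', 'qd', 'tau', 'tool_pos', 'orientation', 'force', 'torque', 'grip_width'])
[([402, 183], 564.8, -370.2, 185.9, 176.3, -5.8, nan, 738)]
[([400, 184], 562.5, -366.5, 160.0, 146.0, -5.1, 5.5, 1046)]
```

move_arm(translation=[[0.499,-0.548,0.03],[0.499,-0.548,0.03],[0.499,-0.548,0.03],[0.499,-0.548,0.03],[0.499,-0.548,0.03]], delta_rot=[[0,0,-0.87],[0,0,-0.87],[0,0,-0.87],[0,0,-0.87],[0,0,-0.87]], jaw=[-1,-1,-1,-1,-1], grip_force=20)

```text
clock: 0.72
tool_pos: [0.3752, 0.2924, 0.2513]
orientation: [[-0.319, 0.948, -0.0], [0.948, 0.319, -0.0], [0.0, -0.0, -1.0]]
force: [0.8, 1.1, -0.3]
grip_width: 0.0882
```

move_arm(translation=[[0.218,-0.238,0.01],[0.218,-0.238,0.01],[0.218,-0.238,0.01],[0.218,-0.238,0.01],[0.218,-0.238,0.01]], delta_rot=[[0,0,-0.269],[0,0,-0.269],[0,0,-0.269],[0,0,-0.269],[0,0,-0.269]], jaw=[-1,-1,-1,-1,-1])

```text
clock: 1.35
tool_pos: [0.5394, 0.1129, 0.2579]
orientation: [[0.096, 0.995, -0.001], [0.995, -0.096, -0.0], [-0.0, -0.001, -1.0]]
force: [-0.5, 1.4, 0.1]
grip_width: 0.0878
```

```bash
python3 - <<'E'
from station import *
from h import *
m=camera_model("wrist"); s=observe(); p,d=snapshot("wrist"); cv2.imwrite("pics/w1.png",p); np.savez("pics/w1.npz",p=p,d=d,K=m["K"],T=m["T"],distortion=m["distortion"])
print(s["tool_pos"],np.round(s["orientation"],3).tolist()); print(np.round(m["T"],3).tolist())
c=cloud(m,d);z=c[...,2]
for lo,hi in((.03,.039),(.041,.055),(.08,.09),(.11,.125),(.125,.14)):
    print(lo,hi); [print(r) for r in rects(c,(z>lo)&(z<hi),150)]
E
```

```text
[0.53943497 0.11288775 0.25787241] [[0.096, 0.995, -0.001], [0.995, -0.096, -0.0], [-0.0, -0.001, -1.0]]
[[0.995, -0.091, -0.027, 0.546], [-0.095, -0.959, -0.267, 0.181], [-0.002, 0.268, -0.963, 0.404], [0.0, 0.0, 0.0, 1.0]]
0.03 0.039
([314, 163], 541.6, 134.9, 95.2, 6.4, -3.9, 35.4, 195)
([314, 218], 534.9, 64.0, 95.4, 41.1, -5.7, 35.2, 2121)
([314, 253], 530.1, 13.4, 95.5, 39.9, -5.3, 35.1, 1947)
([314, 282], 526.0, -31.2, 95.4, 25.3, -5.5, 35.0, 1089)
0.041 0.055
([491, 9], 749.6, 282.8, 35.6, 8.9, -25.5, 48.1, 242)
([344, 36], 589.4, 273.8, 89.5, 38.5, 10.5, 50.3, 1977)
([219, 63], 441.8, 260.7, 90.1, 39.0, 2.3, 50.4, 1795)
([330, 227], 567.6, 50.8, 186.0, 179.5, 84.3, 47.2, 4137)
([201, 177], 399.3, 132.2, 34.1, 30.3, -67.3, 49.9, 400)
0.08 0.09
([349, 23], 589.4, 273.8, 25.9, 25.2, -79.4, 84.1, 739)
([203, 54], 442.0, 260.3, 25.8, 25.3, -86.1, 84.1, 680)
([315, 184], 540.5, 116.2, 90.1, 37.4, -5.5, 85.1, 1773)
([314, 332], 521.8, -73.0, 39.7, 2.9, -5.1, 85.3, 168)
0.11 0.125
([315, 192], 540.6, 115.8, 25.9, 25.3, 84.9, 118.8, 657)
([427, 223], 655.3, 71.5, 54.2, 11.5, 86.0, 115.3, 454)
([237, 253], 452.9, 50.9, 68.2, 13.2, -84.2, 117.8, 279)
([314, 351], 521.9, -73.3, 40.0, 2.9, -6.3, 117.5, 317)
0.125 0.14
([312, 149], 538.2, 159.8, 28.6, 10.3, -5.3, 128.2, 177)
([232, 263], 447.0, 52.0, 64.5, 14.5, 83.4, 129.5, 422)
```

View pics/w1.png

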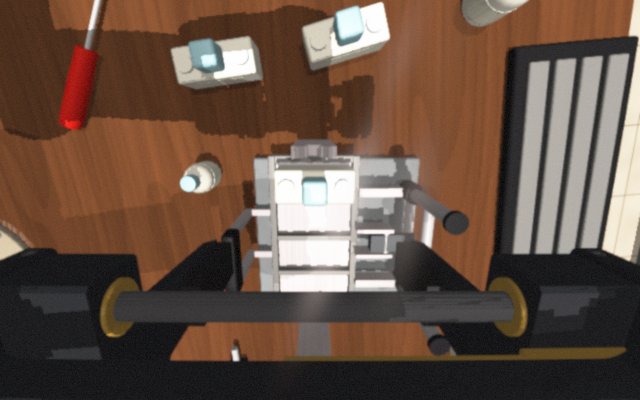

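Wrist view: spent pack at (315,190), and pocket floors at (314,218) and (314,253) lie at 35 mm as they should. Lift angle is −5.5°. Next I grip the spent pack.

move_arm(translation=[[0.0015,0.004,-0.08],[0.0015,0.004,-0.16],[0.0015,0.004,-0.221],[0.0015,0.004,-0.221],[0.0015,0.004,-0.221]], delta_rot=[[0,0,0],[0,0,0],[0,0,0],[0,0,0],[0,0,0]], jaw=[-1,-1,-1,-1,1])

```text
clock: 2.02
tool_pos: [0.5394, 0.1193, 0.0951]
orientation: [[0.091, 0.996, 0.003], [0.996, -0.091, 0.0], [0.0, 0.003, -1.0]]
force: [0.1, -0.5, 0.2]
grip_width: 0.0802
```

move_arm(translation=[[0,0,0],[0,0,0],[0,0,0],[0,0,0],[0,0,0]], delta_rot=[[0,0,0],[0,0,0],[0,0,0],[0,0,0],[0,0,0]], jaw=[1,1,1,1,1])

```text
clock: 2.65
tool_pos: [0.5388, 0.1186, 0.0931]
orientation: [[0.092, 0.996, -0.0], [0.996, -0.092, 0.0], [0.0, -0.0, -1.0]]
force: [-0.8, 0.4, -0.5]
grip_width: 0.0303
```

move_arm(translation=[[0,0,0],[0,0,0.05],[0,0,0.13],[0,0,0.21],[0.015,-0.08,0.22]], delta_rot=[[0,0,0],[0,0,0],[0,0,0],[0,0,0],[0,0,0]], jaw=[1,1,1,1,1])

```text
clock: 3.28
tool_pos: [0.5509, 0.0604, 0.2627]
orientation: [[0.086, 0.996, 0.008], [0.996, -0.086, -0.0], [0.001, 0.008, -1.0]]
force: [1.0, -0.2, -1.3]
grip_width: 0.0257
```

move_arm(translation=[[0.01,-0.08,0],[0.01,-0.16,0],[0.01,-0.24,0],[0.015,-0.32,0],[0.015,-0.4,0]], delta_rot=[[0,0,0],[0,0,0],[0,0,0],[0,0,0],[0,0,0]], jaw=[1,1,1,1,1])

```text
clock: 3.9
tool_pos: [0.5611, -0.2433, 0.2579]
orientation: [[0.092, 0.996, -0.0], [0.996, -0.092, 0.0], [0.0, -0.0, -1.0]]
force: [0.3, 0.3, -1.4]
grip_width: 0.0257
```

move_arm(translation=[[0,-0.08,0],[0,-0.165,0],[0,-0.165,0],[0,-0.165,0],[0,-0.165,0]], delta_rot=[[0,0,0],[0,0,0],[0,0,0],[0,0,0],[0,0,0]], jaw=[1,1,1,1,1])

```text
clock: 4.53
tool_pos: [0.5617, -0.3637, 0.2586]
orientation: [[0.09, 0.996, 0.0], [0.996, -0.09, 0.0], [0.0, 0.0, -1.0]]
force: [0.1, 0.9, -1.2]
grip_width: 0.0259
```

move_arm(translation=[[0,0,-0.08],[0,0,-0.16],[0,0,-0.23],[0,0,-0.261],[0,0,-0.261]], delta_rot=[[0,0,0],[0,0,0],[0,0,0],[0,0,0],[0,0,0]], jaw=[1,1,1,1,1])

```text
clock: 5.15
tool_pos: [0.5614, -0.3635, 0.0616]
orientation: [[0.09, 0.996, -0.001], [0.996, -0.09, 0.001], [0.001, -0.002, -1.0]]
force: [-0.2, 0.1, -0.6]
grip_width: 0.026
```

move_arm(translation=[[0,0,0],[0,0,0],[0,0,0],[0,0,0],[0,0,0.02]], delta_rot=[[0,0,0],[0,0,0],[0,0,0],[0,0,0],[0,0,0]], jaw=[-1,-1,-1,-1,-1])

```text
clock: 5.78
tool_pos: [0.5609, -0.3648, 0.077]
orientation: [[0.092, 0.996, -0.002], [0.996, -0.092, 0.002], [0.001, -0.002, -1.0]]
force: [-0.2, -0.1, 0.1]
grip_width: 0.0734
```

move_arm(translation=[[0,0,0.08],[0,0,0.16],[0,0,0.24],[-0.02,0.08,0.26],[-0.04,0.16,0.26]], delta_rot=[[0,0,0],[0,0,0],[0,0,0],[0,0,0],[0,0,0]], jaw=[-1,-1,-1,-1,-1])

```text
clock: 6.4
tool_pos: [0.5312, -0.2447, 0.2749]
orientation: [[0.093, 0.996, 0.004], [0.996, -0.093, -0.002], [-0.002, 0.004, -1.0]]
force: [-0.4, 0.4, -0.4]
grip_width: 0.0881
```

move_arm(translation=[[-0.02,0.08,0],[-0.04,0.16,0],[-0.06,0.24,0],[-0.07,0.32,0],[-0.09,0.4,0]], delta_rot=[[0,0,0.1],[0,0,0.1],[0,0,0.1],[0,0,0.1],[0,0,0.1]], jaw=[-1,-1,-1,-1,-1])

```text
clock: 7.02
tool_pos: [0.4634, 0.0562, 0.2736]
orientation: [[-0.065, 0.998, 0.002], [0.998, 0.065, -0.0], [-0.0, 0.002, -1.0]]
force: [0.9, -0.6, -0.2]
grip_width: 0.0881
```

```bash
cat > look.py <<'E'
import sys
from station import *
from h import *
def look(cam,tag,bands,lo=100,view=False,yr=(-1,1)):
    s=observe(); m=camera_model(cam); p,d=snapshot(cam)
    np.savez(f"pics/{tag}.npz",p=p,d=d,K=m["K"],T=m["T"],distortion=m["distortion"])
    cv2.imwrite(f"pics/{tag}.png",p)
    print("clock",s["clock"],"tcp",np.round(np.array(s["tool_pos"])*1000,1),"jaw",np.round(np.degrees(np.arctan2(s["orientation"][1][1],s["orientation"][0][1])),1),"w",np.round(s["grip_width"],4),"F",np.round(s["force"],1))
    c=cloud(m,d);z=c[...,2]
    for a,b in bands:
        print(a,b); [print(r) for r in rects(c,(z>a)&(z<b)&(c[...,1]>yr[0])&(c[...,1]<yr[1])&(c[...,0]>.3),lo)]
E
python3 -c "
from look import *
look('wrist','w2',[(.032,.039),(.044,.055),(.078,.09)])
look('top','t2',[(.044,.055),(.074,.09)],40,yr=(.2,.45))
look('top','t2b',[(.03,.1)],30,yr=(-.42,-.3))
"
```

```text
clock 7.025 tcp [463.4  56.2 273.6] jaw 3.7 w 0.0881 F [ 0.9 -0.6 -0.2]
0.032 0.039
([426, 15], 587.2, 255.5, 87.0, 21.5, -3.5, 35.7, 177)
([294, 19], 432.3, 240.9, 67.5, 1.5, 2.1, 37.2, 103)
([382, 108], 540.6, 151.0, 35.3, 8.5, -8.7, 33.6, 151)
([377, 136], 540.7, 116.1, 95.2, 43.6, -5.4, 35.4, 2632)
([368, 175], 535.8, 65.4, 94.8, 42.5, -5.5, 35.2, 2321)
([361, 212], 530.8, 14.8, 94.8, 41.6, -5.1, 35.1, 2043)
([353, 247], 525.9, -36.4, 94.4, 41.8, -5.3, 35.1, 1869)
0.044 0.055
([306, 10], 442.3, 248.4, 90.3, 16.7, 3.5, 50.4, 1202)
([434, 8], 590.9, 258.8, 91.4, 18.2, 3.3, 50.2, 1044)
([264, 116], 397.3, 131.0, 33.6, 32.7, 3.5, 50.5, 381)
([376, 185], 566.4, 37.5, 211.4, 179.2, 84.6, 47.2, 4722)
([442, 237], 641.8, -7.2, 46.8, 12.3, 70.0, 52.5, 165)
([348, 274], 521.1, -72.3, 40.3, 7.8, 3.9, 49.7, 116)
0.078 0.09
([351, 287], 521.4, -72.7, 40.2, 6.5, 2.7, 83.8, 146)
clock 7.075 tcp [460.9  61.8 273.8] jaw 4.0 w 0.088 F [-3.   4.6 -0.3]
0.044 0.055
([229, 177], 589.1, 272.8, 90.8, 38.8, 7.6, 49.7, 152)
([199, 180], 576.6, 383.5, 90.2, 42.5, -11.2, 49.9, 153)
([201, 215], 443.3, 371.8, 87.2, 40.9, -17.7, 49.7, 158)
([231, 209], 463.3, 262.3, 44.2, 37.8, 2.3, 50.5, 68)
([229, 224], 415.9, 262.2, 36.7, 30.4, 0.6, 50.0, 59)
0.074 0.09
([221, 130], 756.2, 297.2, 40.7, 32.8, -54.8, 80.4, 56)
([226, 175], 588.7, 272.2, 26.6, 23.3, 13.1, 82.4, 49)
([196, 178], 576.8, 384.0, 26.9, 26.1, 77.8, 82.6, 54)
([198, 215], 442.1, 373.8, 27.6, 24.9, 81.6, 81.2, 52)
([228, 216], 439.8, 260.5, 26.0, 22.0, -89.4, 84.1, 54)
clock 7.125 tcp [462.2  58.8 273.9] jaw 4.1 w 0.0881 F [-0.3 -0.8 -0.8]
0.03 0.1
([400, 161], 643.2, -360.0, 120.5, 5.4, 84.8, 51.0, 80)
([402, 184], 560.1, -366.8, 91.2, 36.1, -5.6, 55.7, 257)
([400, 207], 476.2, -360.2, 118.6, 4.7, 84.2, 52.0, 56)
```

move_arm(translation=[[-0.006,0.08,0],[-0.012,0.16,0],[-0.025,0.24,0],[-0.025,0.268,0],[-0.025,0.268,0]], delta_rot=[[0,0,0],[0,0,0],[0,0,-0.02],[0,0,-0.02],[0,0,-0.02]], jaw=[-1,-1,-1,-1,-1])

```text
clock: 7.8
tool_pos: [0.4457, 0.2555, 0.2727]
orientation: [[-0.035, 0.999, 0.001], [0.999, 0.035, -0.0], [-0.0, 0.001, -1.0]]
force: [0.4, -0.5, -0.7]
grip_width: 0.0883
```

move_arm(translation=[[0,0,0],[0,0,0],[0,0,0]], delta_rot=[[0,0,0],[0,0,0],[0,0,0]], jaw=[-1,-1,-1])

```text
clock: 8.18
tool_pos: [0.4455, 0.2546, 0.2725]
orientation: [[-0.032, 0.999, 0.0], [0.999, 0.032, -0.0], [-0.0, 0.0, -1.0]]
force: [0.1, 0.0, 0.6]
grip_width: 0.088
```

```bash
python3 -c "
from look import *
look('wrist','w3',[(.032,.039),(.044,.055),(.078,.09)],300)
"
```

```text
clock 8.175 tcp [445.5 254.6 272.5] jaw 1.9 w 0.088 F [0.1 0.  0.6]
0.032 0.039
([361, 277], 524.9, 115.1, 61.5, 40.7, -5.7, 35.0, 896)
([363, 337], 530.9, 11.0, 92.4, 37.9, -4.6, 35.0, 1253)
0.044 0.055
([425, 75], 576.7, 385.5, 90.3, 39.1, -9.7, 50.2, 1618)
([315, 81], 443.5, 374.1, 90.6, 38.6, -15.6, 50.4, 1645)
([423, 167], 589.2, 274.7, 89.2, 38.1, 10.4, 50.1, 1261)
([312, 173], 441.8, 261.9, 90.0, 38.0, 3.3, 50.1, 1355)
([348, 268], 506.8, 123.2, 55.1, 43.9, 84.9, 46.9, 373)
([369, 339], 537.2, 17.6, 132.0, 63.5, 1.9, 46.8, 962)
0.078 0.09
([441, 69], 576.8, 385.6, 26.4, 26.2, 80.5, 83.9, 675)
([315, 76], 443.6, 374.0, 26.5, 25.9, 74.6, 84.1, 633)
([582, 154], 754.1, 302.2, 34.6, 27.3, -89.8, 83.2, 500)
([438, 173], 589.1, 274.1, 25.1, 24.6, -80.3, 83.7, 465)
([311, 180], 441.7, 262.0, 24.7, 24.7, -87.9, 83.8, 474)
```

move_arm(translation=[[-0.005,0.01,-0.08],[-0.005,0.01,-0.16],[-0.005,0.01,-0.24],[-0.005,0.01,-0.287],[-0.005,0.01,-0.287]], delta_rot=[[0,0,0.012],[0,0,0.012],[0,0,0.012],[0,0,0.012],[0,0,0.012]], jaw=[-1,-1,-1,-1,-1])

```text
clock: 8.85
tool_pos: [0.4405, 0.2624, 0.0555]
orientation: [[-0.052, 0.999, -0.005], [0.999, 0.052, -0.001], [-0.001, -0.005, -1.0]]
force: [0.2, -0.6, 0.3]
grip_width: 0.0881
```

move_arm(translation=[[0,0,0],[0,0,0],[0,0,0],[0,0,0],[0,0,0]], delta_rot=[[0,0,0],[0,0,0],[0,0,0],[0,0,0],[0,0,0]], jaw=[1,1,1,1,1])

```text
clock: 9.48
tool_pos: [0.4415, 0.2629, 0.0573]
orientation: [[-0.052, 0.999, 0.0], [0.999, 0.052, 0.0], [0.0, 0.0, -1.0]]
force: [-0.2, -0.1, -0.9]
grip_width: 0.0401
```

move_arm(translation=[[0,0,0],[0,0,0],[0,0,0.07],[0,0,0.15],[0,0,0.23]], delta_rot=[[0,0,0],[0,0,0],[0,0,0],[0,0,0],[0,0,0]], jaw=[1,1,1,1,1])

```text
clock: 10.1
tool_pos: [0.441, 0.2627, 0.2314]
orientation: [[-0.052, 0.999, -0.001], [0.999, 0.052, -0.0], [-0.0, -0.001, -1.0]]
force: [0.1, -0.2, -1.8]
grip_width: 0.0255
```

move_arm(translation=[[0.04,-0.06,0.025],[0.09,-0.125,0.03],[0.131,-0.195,0.03],[0.131,-0.195,0.03],[0.131,-0.195,0.03]], delta_rot=[[0,0,-0.05],[0,0,-0.095],[0,0,-0.095],[0,0,-0.095],[0,0,-0.095]], jaw=[1,1,1,1,1])

```text
clock: 10.72
tool_pos: [0.5393, 0.1169, 0.2518]
orientation: [[0.097, 0.995, -0.001], [0.995, -0.097, 0.0], [0.0, -0.001, -1.0]]
force: [-0.6, 0.5, -0.7]
grip_width: 0.0259
```

move_arm(translation=[[0,0,0],[0,0,0]], delta_rot=[[0,0,0],[0,0,0]], jaw=[1,1])

```text
clock: 10.98
tool_pos: [0.5392, 0.1177, 0.2523]
orientation: [[0.095, 0.995, 0.0], [0.995, -0.095, 0.0], [0.0, 0.0, -1.0]]
force: [0.1, 0.1, -0.3]
grip_width: 0.0255
```

```bash
python3 -c "
from look import *
look('wrist','w4',[(.032,.039),(.18,.21),(.21,.26)],200)
"
```

```text
clock 10.975 tcp [539.2 117.7 252.3] jaw -5.4 w 0.0255 F [ 0.1  0.1 -0.3]
0.032 0.039
([314, 183], 539.6, 115.0, 95.3, 42.6, -5.4, 35.2, 2593)
0.18 0.21
([312, 203], 541.2, 134.3, 87.9, 1.4, -6.0, 204.3, 539)
0.21 0.26
([313, 228], 539.6, 121.1, 90.2, 28.3, -5.4, 244.9, 6589)
```

View pics/w4.png

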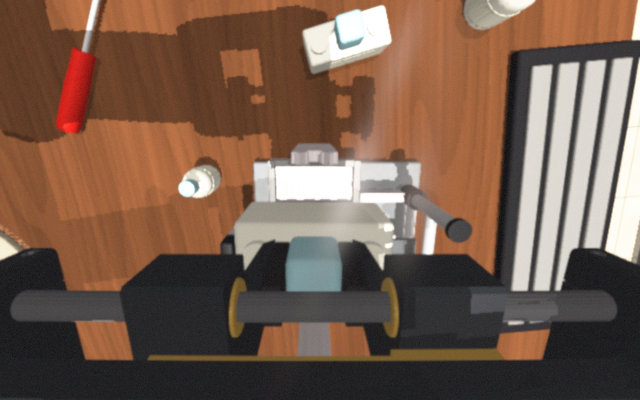

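Wrist view: the held pack's box spans columns 237–392 at rows 205–265, and the empty pocket_4 is at (314,183). The offset is under 1 mm, so I lower.

move_arm(translation=[[0,-0.001,-0.08],[0,-0.001,-0.15],[0,-0.001,-0.19],[0,-0.001,-0.205],[0,-0.001,-0.213]], delta_rot=[[0,0,0],[0,0,0],[0,0,0],[0,0,0],[0,0,0]], jaw=[1,1,1,1,1])

```text
clock: 11.65
tool_pos: [0.5401, 0.1161, 0.0928]
orientation: [[0.096, 0.995, 0.001], [0.995, -0.096, -0.0], [0.0, 0.001, -1.0]]
force: [0.3, 0.1, -0.0]
grip_width: 0.0258
```

move_arm(translation=[[0,0,0],[0,0,0]], delta_rot=[[0,0,0],[0,0,0]], jaw=[1,1])

```text
clock: 11.9
tool_pos: [0.5402, 0.1159, 0.0934]
orientation: [[0.097, 0.995, 0.002], [0.995, -0.097, -0.0], [0.0, 0.002, -1.0]]
force: [-0.4, -0.1, -1.1]
grip_width: 0.026
```

move_arm(translation=[[0,0,-0.001],[0,0,-0.001],[0,0,-0.001],[0,0,-0.001],[0,0,-0.001]], delta_rot=[[0,0,0],[0,0,0],[0,0,0],[0,0,0],[0,0,0]], jaw=[-1,-1,-1,-1,-1])

```text
clock: 12.52
tool_pos: [0.5397, 0.1159, 0.0916]
orientation: [[0.097, 0.995, -0.0], [0.995, -0.097, -0.0], [-0.0, -0.0, -1.0]]
force: [0.0, -0.2, -0.2]
grip_width: 0.0737
```

move_arm(translation=[[0,0,0.06],[0,0,0.14],[0,0,0.22],[0.02,0.07,0.235],[0.045,0.14,0.235]], delta_rot=[[0,0,0],[0,0,0],[0,0,0],[0,0,0.08],[0,0,0.177]], jaw=[-1,-1,-1,-1,-1])

```text
clock: 13.15
tool_pos: [0.5741, 0.2219, 0.2699]
orientation: [[-0.184, 0.983, 0.003], [0.983, 0.184, 0.001], [-0.0, 0.003, -1.0]]
force: [0.6, -0.2, -0.1]
grip_width: 0.0881
```

move_arm(translation=[[0.02,0.071,0],[0.02,0.071,0],[0.02,0.071,0],[0.02,0.071,0]], delta_rot=[[0,0,0],[0,0,0],[0,0,0],[0,0,0]], jaw=[-1,-1,-1,-1])

```text
clock: 13.65
tool_pos: [0.5884, 0.2729, 0.2682]
orientation: [[-0.179, 0.984, 0.0], [0.984, 0.179, -0.0], [-0.0, 0.0, -1.0]]
force: [-0.9, -0.3, -0.6]
grip_width: 0.0879
```

```bash
python3 -c "
from look import *
look('wrist','w5',[(.044,.055),(.078,.09),(.11,.125)],300)
look('top','t5',[(.075,.09)],40,yr=(.05,.17))
"
```

```text
clock 13.65 tcp [588.4 272.9 268.2] jaw 10.3 w 0.0879 F [-0.9 -0.3 -0.6]
0.044 0.055
([210, 76], 444.1, 374.0, 89.9, 38.6, -16.1, 50.4, 1567)
([321, 87], 577.7, 385.0, 90.4, 38.2, -9.8, 50.5, 1661)
([315, 178], 589.7, 275.2, 90.1, 37.0, 10.5, 50.1, 1403)
([160, 254], 398.5, 134.0, 32.9, 28.7, -33.7, 49.9, 300)
([254, 341], 549.7, 18.5, 172.2, 67.9, 10.0, 46.9, 1174)
0.078 0.09
([195, 69], 444.3, 374.0, 26.0, 25.1, 73.9, 84.1, 655)
([323, 82], 577.7, 385.1, 26.3, 25.8, 80.5, 84.1, 643)
([315, 185], 590.0, 274.9, 25.6, 25.4, 10.3, 83.8, 497)
([457, 186], 754.4, 302.3, 33.3, 28.4, 82.3, 82.7, 392)
0.11 0.125
clock 13.7 tcp [588.5 272.9 268.3] jaw 10.3 w 0.088 F [ 1.1  1.  -0.1]
0.075 0.09
([270, 189], 538.4, 113.0, 90.6, 39.5, -6.3, 84.9, 178)
```

move_arm(translation=[[0.002,0.003,-0.08],[0.002,0.003,-0.16],[0.002,0.003,-0.24],[0.002,0.003,-0.281],[0.002,0.003,-0.281]], delta_rot=[[0,0,0],[0,0,0],[0,0,0],[0,0,0],[0,0,0]], jaw=[-1,-1,-1,-1,-1])

```text
clock: 14.38
tool_pos: [0.5891, 0.2755, 0.0554]
orientation: [[-0.179, 0.984, -0.004], [0.984, 0.179, -0.001], [-0.0, -0.004, -1.0]]
force: [0.4, -0.0, 0.3]
grip_width: 0.088
```

move_arm(translation=[[0,0,0],[0,0,0],[0,0,0],[0,0,0],[0,0,0]], delta_rot=[[0,0,0],[0,0,0],[0,0,0],[0,0,0],[0,0,0]], jaw=[1,1,1,1,1])

```text
clock: 15.0
tool_pos: [0.59, 0.2764, 0.0573]
orientation: [[-0.18, 0.984, 0.0], [0.984, 0.18, 0.0], [0.0, 0.0, -1.0]]
force: [0.5, 0.9, -0.3]
grip_width: 0.0401
```

move_arm(translation=[[0,0,0],[0,0,0],[0,0,0.07],[0,0,0.15],[0,0,0.23]], delta_rot=[[0,0,0],[0,0,0],[0,0,0],[0,0,0],[0,0,0]], jaw=[1,1,1,1,1])

```text
clock: 15.62
tool_pos: [0.5896, 0.2763, 0.2313]
orientation: [[-0.18, 0.984, -0.001], [0.984, 0.18, -0.0], [-0.0, -0.001, -1.0]]
force: [0.8, 0.2, -1.7]
grip_width: 0.0254
```

move_arm(translation=[[-0.02,-0.075,0.03],[-0.04,-0.15,0.03],[-0.06,-0.22,0.03],[-0.073,-0.28,0.03],[-0.073,-0.28,0.03]], delta_rot=[[0,0,-0.08],[0,0,-0.177],[0,0,-0.177],[0,0,-0.177],[0,0,-0.177]], jaw=[1,1,1,1,1])

```text
clock: 16.25
tool_pos: [0.5347, 0.064, 0.2523]
orientation: [[0.1, 0.995, -0.0], [0.995, -0.1, -0.0], [-0.0, -0.0, -1.0]]
force: [0.3, 0.5, -0.6]
grip_width: 0.0258
```

move_arm(translation=[[0,0,0],[0,0,0],[0,0,0]], delta_rot=[[0,0,0],[0,0,0],[0,0,0]], jaw=[1,1,1])

```text
clock: 16.62
tool_pos: [0.5353, 0.0672, 0.252]
orientation: [[0.095, 0.995, -0.0], [0.995, -0.095, 0.0], [0.0, -0.0, -1.0]]
force: [0.5, -0.9, -1.2]
grip_width: 0.0259
```

```bash
python3 -c "
from look import *
look('wrist','w6',[(.032,.039),(.08,.09),(.11,.125),(.18,.21)],200)
"
```

```text
clock 16.625 tcp [535.3  67.2 252. ] jaw -5.5 w 0.0259 F [ 0.5 -0.9 -1.2]
0.032 0.039
([316, 125], 541.8, 135.5, 94.0, 4.6, -5.4, 35.2, 331)
([313, 183], 534.9, 65.0, 95.3, 41.9, -5.4, 35.2, 2592)
0.08 0.09
([314, 144], 540.1, 114.2, 90.2, 38.1, -6.5, 85.2, 2048)
0.11 0.125
([314, 148], 540.3, 114.2, 26.1, 24.8, 84.0, 118.9, 740)
([431, 206], 652.9, 45.7, 103.9, 12.6, 85.9, 115.1, 1050)
([231, 208], 453.1, 54.5, 60.7, 11.4, -84.2, 119.0, 225)
0.18 0.21
([313, 204], 536.7, 83.5, 88.1, 1.4, -5.4, 204.3, 594)
```

move_arm(translation=[[0,0,-0.08],[0,0,-0.15],[0,0,-0.19],[0,0,-0.205],[0,0,-0.213]], delta_rot=[[0,0,0],[0,0,0],[0,0,0],[0,0,0],[0,0,0]], jaw=[1,1,1,1,1])

```text
clock: 17.3
tool_pos: [0.5357, 0.0665, 0.0927]
orientation: [[0.096, 0.995, 0.001], [0.995, -0.096, -0.0], [0.0, 0.001, -1.0]]
force: [0.4, -0.5, -0.4]
grip_width: 0.0256
```

move_arm(translation=[[0,0,0],[0,0,0]], delta_rot=[[0,0,0],[0,0,0]], jaw=[1,1])

```text
clock: 17.55
tool_pos: [0.5357, 0.0664, 0.0934]
orientation: [[0.097, 0.995, 0.002], [0.995, -0.097, -0.0], [0.0, 0.002, -1.0]]
force: [-0.1, 0.1, -0.6]
grip_width: 0.0261
```

move_arm(translation=[[0,0,-0.001],[0,0,-0.001],[0,0,-0.001],[0,0,-0.001],[0,0,-0.001]], delta_rot=[[0,0,0],[0,0,0],[0,0,0],[0,0,0],[0,0,0]], jaw=[-1,-1,-1,-1,-1])

```text
clock: 18.18
tool_pos: [0.5352, 0.0664, 0.0916]
orientation: [[0.097, 0.995, 0.0], [0.995, -0.097, -0.0], [-0.0, 0.0, -1.0]]
force: [0.2, -0.4, 0.1]
grip_width: 0.0741
```

move_arm(translation=[[0,0,0.06],[0,0,0.14],[0,0,0.22],[0.01,0.08,0.235],[0.02,0.16,0.235]], delta_rot=[[0,0,0],[0,0,0],[0,0,0],[0,0,-0.03],[0,0,-0.048]], jaw=[-1,-1,-1,-1,-1])

```text
clock: 18.8
tool_pos: [0.5507, 0.1875, 0.2696]
orientation: [[0.174, 0.985, 0.003], [0.985, -0.174, 0.0], [0.001, 0.003, -1.0]]
force: [0.1, -0.1, -0.4]
grip_width: 0.0878
```

move_arm(translation=[[0.01,0.08,0],[0.02,0.16,0],[0.03,0.24,0],[0.037,0.262,0],[0.037,0.262,0]], delta_rot=[[0,0,0],[0,0,0],[0,0,0],[0,0,0],[0,0,0]], jaw=[-1,-1,-1,-1,-1])

```text
clock: 19.42
tool_pos: [0.5778, 0.3839, 0.2669]
orientation: [[0.17, 0.985, -0.001], [0.985, -0.17, -0.0], [-0.001, -0.001, -1.0]]
force: [0.3, -0.1, 0.1]
grip_width: 0.088
```

move_arm(translation=[[0,0,0],[0,0,0],[0,0,0]], delta_rot=[[0,0,0],[0,0,0],[0,0,0]], jaw=[-1,-1,-1])

```text
clock: 19.8
tool_pos: [0.5781, 0.3821, 0.2683]
orientation: [[0.172, 0.985, 0.0], [0.985, -0.172, 0.0], [0.0, 0.0, -1.0]]
force: [-0.7, 0.3, 0.6]
grip_width: 0.088
```

```bash
python3 -c "
from look import *
look('wrist','w7',[(.044,.055),(.078,.09)],300)
look('top','t7',[(.075,.09)],40,yr=(.02,.17))
"
```

```text
clock 19.8 tcp [578.1 382.1 268.3] jaw -9.9 w 0.088 F [-0.7  0.3  0.6]
0.044 0.055
([313, 176], 577.7, 385.9, 90.2, 38.4, -9.6, 50.1, 1422)
([215, 202], 444.2, 374.8, 90.1, 38.4, -15.6, 50.1, 1219)
0.078 0.09
([313, 183], 577.8, 386.2, 25.3, 24.3, 80.1, 83.8, 489)
([203, 211], 444.2, 375.2, 26.5, 25.6, -16.8, 83.8, 475)
([468, 223], 755.0, 304.7, 34.3, 28.5, 50.4, 83.1, 387)
clock 19.85 tcp [578.1 382.3 268.2] jaw -9.9 w 0.0882 F [ 0.3 -0.2 -0.3]
0.075 0.09
([270, 189], 538.6, 112.8, 90.0, 38.8, -6.5, 84.8, 169)
([284, 190], 533.6, 62.5, 89.8, 39.4, -6.0, 84.8, 178)
```

move_arm(translation=[[0,0.005,-0.08],[0,0.005,-0.16],[0,0.005,-0.24],[0,0.005,-0.281],[0,0.005,-0.281]], delta_rot=[[0,0,0],[0,0,0],[0,0,0],[0,0,0],[0,0,0]], jaw=[-1,-1,-1,-1,-1])

```text
clock: 20.52
tool_pos: [0.5773, 0.3862, 0.0554]
orientation: [[0.172, 0.985, -0.003], [0.985, -0.172, -0.002], [-0.002, -0.003, -1.0]]
force: [0.5, 0.4, -0.1]
grip_width: 0.0884
```

move_arm(translation=[[0,0,0],[0,0,0],[0,0,0],[0,0,0],[0,0,0]], delta_rot=[[0,0,0],[0,0,0],[0,0,0],[0,0,0],[0,0,0]], jaw=[1,1,1,1,1])

```text
clock: 21.15
tool_pos: [0.578, 0.3867, 0.0573]
orientation: [[0.171, 0.985, 0.0], [0.985, -0.171, 0.0], [0.0, 0.0, -1.0]]
force: [-0.0, -0.8, -0.2]
grip_width: 0.0403
```

move_arm(translation=[[0,0,0],[0,0,0],[0,0,0.07],[0,0,0.15],[0,0,0.23]], delta_rot=[[0,0,0],[0,0,0],[0,0,0],[0,0,0],[0,0,0]], jaw=[1,1,1,1,1])

```text
clock: 21.78
tool_pos: [0.5777, 0.3865, 0.2314]
orientation: [[0.171, 0.985, -0.0], [0.985, -0.171, -0.0], [-0.0, -0.0, -1.0]]
force: [1.0, -0.1, -0.4]
grip_width: 0.0259
```

move_arm(translation=[[-0.01,-0.075,0.03],[-0.02,-0.15,0.03],[-0.03,-0.225,0.03],[-0.04,-0.3,0.03],[-0.05,-0.375,0.03]], delta_rot=[[0,0,0.047],[0,0,0.047],[0,0,0.047],[0,0,0.047],[0,0,0.047]], jaw=[1,1,1,1,1])

```text
clock: 22.4
tool_pos: [0.5399, 0.1037, 0.2522]
orientation: [[0.098, 0.995, 0.0], [0.995, -0.098, -0.0], [-0.0, 0.0, -1.0]]
force: [0.6, -0.8, -0.7]
grip_width: 0.0259
```

move_arm(translation=[[-0.009,-0.07,0],[-0.014,-0.118,0],[-0.014,-0.118,0],[-0.014,-0.118,0],[-0.014,-0.118,0]], delta_rot=[[0,0,0],[0,0,0],[0,0,0],[0,0,0],[0,0,0]], jaw=[1,1,1,1,1])

```text
clock: 23.02
tool_pos: [0.53, 0.0179, 0.2521]
orientation: [[0.097, 0.995, -0.0], [0.995, -0.097, 0.0], [0.0, -0.0, -1.0]]
force: [-1.2, -0.3, -0.4]
grip_width: 0.0256
```

```bash
python3 -c "
from look import *
look('wrist','w8',[(.032,.039),(.08,.09),(.18,.21)],200)
"
```

```text
clock 23.025 tcp [530.   17.9 252.1] jaw -5.5 w 0.0256 F [-1.2 -0.3 -0.4]
0.032 0.039
([314, 126], 537.0, 85.6, 95.0, 3.5, -5.5, 35.2, 307)
([314, 184], 530.2, 15.0, 95.4, 41.9, -5.1, 35.2, 2472)
0.08 0.09
([314, 98], 540.0, 113.5, 90.1, 38.4, -6.6, 85.4, 2175)
([314, 145], 535.7, 64.5, 90.0, 37.4, -5.5, 85.1, 2042)
0.18 0.21
([317, 202], 531.6, 35.4, 87.6, 1.3, -5.4, 204.3, 561)
```

move_arm(translation=[[0,-0.0016,-0.08],[0,-0.0016,-0.15],[0,-0.0016,-0.19],[0,-0.0016,-0.205],[0,-0.0016,-0.213]], delta_rot=[[0,0,0],[0,0,0],[0,0,0],[0,0,0],[0,0,0]], jaw=[1,1,1,1,1])

```text
clock: 23.7
tool_pos: [0.5304, 0.016, 0.0927]
orientation: [[0.097, 0.995, 0.001], [0.995, -0.097, -0.0], [-0.0, 0.001, -1.0]]
force: [-0.3, -0.4, -0.6]
grip_width: 0.0257
```

move_arm(translation=[[0,0,0],[0,0,0]], delta_rot=[[0,0,0],[0,0,0]], jaw=[1,1])

```text
clock: 23.95
tool_pos: [0.5304, 0.0157, 0.0933]
orientation: [[0.098, 0.995, 0.002], [0.995, -0.098, -0.0], [-0.0, 0.002, -1.0]]
force: [-0.5, 1.0, -0.4]
grip_width: 0.0256
```

move_arm(translation=[[0,0,-0.001],[0,0,-0.001],[0,0,-0.001],[0,0,-0.001],[0,0,-0.001]], delta_rot=[[0,0,0],[0,0,0],[0,0,0],[0,0,0],[0,0,0]], jaw=[-1,-1,-1,-1,-1])

```text
clock: 24.58
tool_pos: [0.53, 0.0157, 0.0916]
orientation: [[0.098, 0.995, -0.0], [0.995, -0.098, -0.0], [-0.0, -0.0, -1.0]]
force: [1.1, 0.2, -0.7]
grip_width: 0.0739
```

move_arm(translation=[[0,0,0.06],[0,0,0.14],[0,0,0.22],[-0.01,0.08,0.235],[-0.03,0.16,0.235]], delta_rot=[[0,0,0],[0,0,0],[0,0,0],[0,0,-0.05],[0,0,-0.1]], jaw=[-1,-1,-1,-1,-1])

```text
clock: 25.2
tool_pos: [0.5077, 0.1367, 0.2691]
orientation: [[0.257, 0.966, 0.003], [0.966, -0.257, 0.0], [0.001, 0.003, -1.0]]
force: [0.4, 0.3, -0.9]
grip_width: 0.0882
```

move_arm(translation=[[-0.02,0.075,0],[-0.04,0.15,0],[-0.065,0.225,0],[-0.085,0.29,0],[-0.085,0.317,0]], delta_rot=[[0,0,-0.017],[0,0,-0.017],[0,0,-0.017],[0,0,-0.017],[0,0,-0.017]], jaw=[-1,-1,-1,-1,-1])

```text
clock: 25.82
tool_pos: [0.4422, 0.3758, 0.2678]
orientation: [[0.275, 0.961, -0.0], [0.961, -0.275, 0.0], [0.0, -0.0, -1.0]]
force: [-0.2, -0.8, -0.1]
grip_width: 0.0885
```

move_arm(translation=[[0,0,0],[0,0,0],[0,0,0],[0,0,0]], delta_rot=[[0,0,0],[0,0,0],[0,0,0],[0,0,0]], jaw=[-1,-1,-1,-1])

```text
clock: 26.32
tool_pos: [0.444, 0.3727, 0.268]
orientation: [[0.279, 0.96, 0.0], [0.96, -0.279, 0.0], [0.0, 0.0, -1.0]]
force: [-0.3, -0.3, -1.0]
grip_width: 0.0881
```

```bash
python3 -c "
from look import *
look('wrist','w9',[(.044,.055),(.078,.09)],300)
look('top','t9',[(.075,.09)],40,yr=(-.05,.17))
"
```

```text
clock 26.325 tcp [444.  372.7 268. ] jaw -16.2 w 0.0881 F [-0.3 -0.3 -1. ]
0.044 0.055
([313, 178], 443.7, 374.6, 89.4, 38.6, -15.3, 50.1, 1382)
0.078 0.09
([588, 169], 754.8, 302.8, 35.1, 28.2, 72.5, 83.2, 490)
([313, 185], 444.0, 374.7, 25.8, 25.6, 74.4, 83.8, 493)
([413, 346], 512.2, 123.2, 34.4, 29.7, -9.4, 84.8, 448)
clock 26.375 tcp [444.  372.9 268. ] jaw -16.2 w 0.0883 F [ 0.8  0.  -0.5]
0.075 0.09
([270, 189], 538.1, 112.7, 89.8, 38.7, -5.9, 84.3, 180)
([284, 190], 533.4, 62.2, 90.2, 38.7, -5.5, 84.2, 172)
([298, 192], 528.4, 12.9, 90.2, 38.3, -5.8, 84.8, 174)
```

move_arm(translation=[[0,0.0026,-0.08],[0,0.0026,-0.16],[0,0.0026,-0.24],[0,0.0026,-0.281],[0,0.0026,-0.281]], delta_rot=[[0,0,0.007],[0,0,0.007],[0,0,0.007],[0,0,0.007],[0,0,0.007]], jaw=[-1,-1,-1,-1,-1])

```text
clock: 27.05
tool_pos: [0.4429, 0.3748, 0.0554]
orientation: [[0.268, 0.963, -0.004], [0.963, -0.268, -0.002], [-0.003, -0.003, -1.0]]
force: [-1.1, -0.4, -0.0]
grip_width: 0.0881
```

move_arm(translation=[[0,0,0],[0,0,0],[0,0,0],[0,0,0],[0,0,0]], delta_rot=[[0,0,0],[0,0,0],[0,0,0],[0,0,0],[0,0,0]], jaw=[1,1,1,1,1])

```text
clock: 27.68
tool_pos: [0.4437, 0.3754, 0.0573]
orientation: [[0.268, 0.963, 0.0], [0.963, -0.268, 0.0], [0.0, 0.0, -1.0]]
force: [0.1, 0.3, 0.5]
grip_width: 0.0403
```

move_arm(translation=[[0,0,0],[0,0,0],[0,0,0.07],[0,0,0.15],[0,0,0.23]], delta_rot=[[0,0,0],[0,0,0],[0,0,0],[0,0,0],[0,0,0]], jaw=[1,1,1,1,1])

```text
clock: 28.3
tool_pos: [0.4434, 0.3752, 0.2314]
orientation: [[0.268, 0.963, -0.001], [0.963, -0.268, -0.0], [-0.0, -0.0, -1.0]]
force: [0.2, 0.1, -1.5]
grip_width: 0.0257
```

move_arm(translation=[[0.015,-0.075,0.03],[0.03,-0.15,0.03],[0.045,-0.225,0.03],[0.06,-0.3,0.03],[0.075,-0.375,0.03]], delta_rot=[[0,0,0.05],[0,0,0.1],[0,0,0.111],[0,0,0.111],[0,0,0.111]], jaw=[1,1,1,1,1])

```text
clock: 28.92
tool_pos: [0.4999, 0.0923, 0.2521]
orientation: [[0.097, 0.995, -0.0], [0.995, -0.097, 0.0], [0.0, -0.0, -1.0]]
force: [1.1, -0.9, -1.3]
grip_width: 0.026
```

move_arm(translation=[[0.015,-0.075,0],[0.03,-0.15,0],[0.033,-0.171,0],[0.033,-0.171,0],[0.033,-0.171,0]], delta_rot=[[0,0,0],[0,0,0],[0,0,0],[0,0,0],[0,0,0]], jaw=[1,1,1,1,1])

```text
clock: 29.55
tool_pos: [0.5244, -0.0326, 0.2522]
orientation: [[0.095, 0.995, -0.0], [0.995, -0.095, 0.0], [0.0, -0.0, -1.0]]
force: [-0.2, -0.7, -1.8]
grip_width: 0.0257
```

```bash
python3 -c "
from look import *
look('wrist','w10',[(.032,.039),(.08,.09),(.18,.21)],200)
"
```

```text
clock 29.55 tcp [524.4 -32.6 252.2] jaw -5.5 w 0.0257 F [-0.2 -0.7 -1.8]
0.032 0.039
([314, 125], 532.1, 35.6, 94.3, 2.3, -5.4, 35.3, 224)
([314, 183], 525.4, -34.6, 95.4, 41.4, -5.5, 35.2, 2521)
([335, 345], 533.6, -279.7, 95.6, 3.3, -5.3, 35.4, 227)
0.08 0.09
([315, 43], 540.1, 113.4, 90.1, 38.4, -6.8, 85.4, 2507)
([316, 96], 535.4, 63.4, 90.3, 38.3, -5.2, 85.4, 2213)
([315, 144], 530.5, 15.0, 90.2, 37.3, -5.4, 85.2, 2090)
0.18 0.21
([313, 202], 526.3, -14.9, 88.2, 1.6, -5.5, 204.5, 584)
```

move_arm(translation=[[0.001,-0.0008,-0.08],[0.001,-0.0008,-0.15],[0.001,-0.0008,-0.19],[0.001,-0.0008,-0.205],[0.001,-0.0008,-0.213]], delta_rot=[[0,0,0],[0,0,0],[0,0,0],[0,0,0],[0,0,0]], jaw=[1,1,1,1,1])

```text
clock: 30.22
tool_pos: [0.5259, -0.0341, 0.0928]
orientation: [[0.096, 0.995, 0.001], [0.995, -0.096, -0.0], [-0.0, 0.001, -1.0]]
force: [0.1, 0.2, -0.0]
grip_width: 0.0256
```

move_arm(translation=[[0,0,0],[0,0,0]], delta_rot=[[0,0,0],[0,0,0]], jaw=[1,1])

```text
clock: 30.48
tool_pos: [0.5259, -0.0347, 0.0933]
orientation: [[0.096, 0.995, 0.002], [0.995, -0.096, -0.001], [-0.0, 0.002, -1.0]]
force: [1.0, 0.2, -1.8]
grip_width: 0.0258
```

move_arm(translation=[[0,0,-0.001],[0,0,-0.001],[0,0,-0.001],[0,0,-0.001],[0,0,-0.001]], delta_rot=[[0,0,0],[0,0,0],[0,0,0],[0,0,0],[0,0,0]], jaw=[-1,-1,-1,-1,-1])

```text
clock: 31.1
tool_pos: [0.5255, -0.0347, 0.0916]
orientation: [[0.097, 0.995, 0.0], [0.995, -0.097, -0.0], [-0.0, 0.0, -1.0]]
force: [0.2, 0.8, -0.9]
grip_width: 0.074
```

move_arm(translation=[[0,0,0.06],[0,0,0.14],[0,0,0.22],[-0.04,-0.07,0.235],[-0.08,-0.14,0.235]], delta_rot=[[0,0,0],[0,0,0],[0,0,0],[0,0,0],[0,0,0.05]], jaw=[-1,-1,-1,-1,-1])

```text
clock: 31.72
tool_pos: [0.465, -0.1406, 0.2691]
orientation: [[0.015, 1.0, 0.002], [1.0, -0.015, -0.002], [-0.002, 0.002, -1.0]]
force: [0.1, -0.8, 0.1]
grip_width: 0.0887
```

move_arm(translation=[[-0.04,-0.07,0],[-0.08,-0.14,0],[-0.112,-0.192,0],[-0.112,-0.192,0],[-0.112,-0.192,0]], delta_rot=[[0,0,0],[0,0,0],[0,0,0],[0,0,0],[0,0,0]], jaw=[-1,-1,-1,-1,-1])

```text
clock: 32.35
tool_pos: [0.3816, -0.2832, 0.2679]
orientation: [[0.018, 1.0, 0.0], [1.0, -0.018, 0.0], [0.0, 0.0, -1.0]]
force: [-0.6, 0.3, -1.0]
grip_width: 0.0881
```

move_arm(translation=[[0,0,0],[0,0,0]], delta_rot=[[0,0,0],[0,0,0]], jaw=[-1,-1])

```text
clock: 32.6
tool_pos: [0.3819, -0.2829, 0.2679]
orientation: [[0.017, 1.0, 0.0], [1.0, -0.017, 0.0], [0.0, 0.0, -1.0]]
force: [-0.5, 0.0, 0.9]
grip_width: 0.0882
```

```bash
python3 -c "
from look import *
look('wrist','w11',[(.010,.035)],300)
look('top','t11',[(.075,.09)],40,yr=(-.06,.17))
"
```

```text
clock 32.6 tcp [ 381.9 -282.9  267.9] jaw -0.9 w 0.0882 F [-0.5  0.   0.9]
0.01 0.035
([314, 167], 383.0, -283.0, 269.9, 27.8, 88.6, 18.8, 1697)
([592, 102], 743.2, -188.8, 59.8, 27.8, -89.6, 23.3, 823)
([408, 206], 525.2, -316.0, 229.7, 115.4, 38.1, 23.0, 794)
([496, 234], 633.3, -371.7, 149.1, 23.9, 82.9, 21.0, 1080)
([432, 224], 556.0, -349.3, 93.8, 32.0, 16.7, 22.7, 451)
([346, 338], 429.7, -539.8, 118.5, 3.5, 5.2, 22.8, 836)
clock 32.65 tcp [ 381.9 -283.   267.9] jaw -1.0 w 0.0878 F [ 0.7  1.2 -1.3]
0.075 0.09
([270, 189], 538.3, 112.5, 90.5, 38.6, -7.7, 84.8, 186)
([284, 191], 534.2, 62.6, 90.5, 38.2, -5.6, 84.4, 176)
([298, 191], 528.6, 12.8, 90.2, 38.4, -5.4, 84.9, 186)
([312, 193], 524.1, -37.4, 89.4, 37.4, -5.1, 85.2, 174)
```

View pics/w11.png

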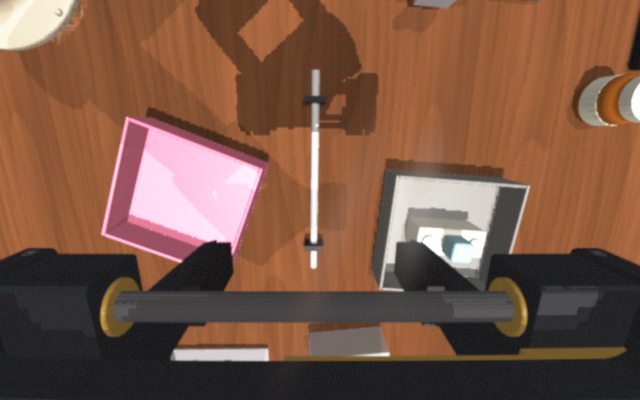

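Wrist view: the rod runs from (316,72) to (314,268) with its middle at (314,167), the spent pack is inside the grey bin at (450,240), and all four packs in the tray show box tops at 85 mm. Now gripping the rod.

move_arm(translation=[[0.0012,0,-0.08],[0.0012,0,-0.16],[0.0012,0,-0.24],[0.0012,0,-0.3],[0.0012,0,-0.335]], delta_rot=[[0,0,-0.005],[0,0,-0.005],[0,0,-0.005],[0,0,-0.005],[0,0,-0.005]], jaw=[-1,-1,-1,-1,-1])

```text
clock: 33.33
tool_pos: [0.3821, -0.283, 0.0147]
orientation: [[0.026, 1.0, -0.002], [1.0, -0.026, 0.002], [0.002, -0.002, -1.0]]
force: [0.3, 0.3, -0.2]
grip_width: 0.0884
```

move_arm(translation=[[0,0,-0.008],[0,0,-0.016],[0,0,-0.016],[0,0,-0.016],[0,0,-0.016]], delta_rot=[[0,0,0],[0,0,0],[0,0,0],[0,0,0],[0,0,0]], jaw=[-1,-1,1,1,1], grip_force=35)

```text
clock: 33.95
tool_pos: [0.3825, -0.2839, 0.0051]
orientation: [[0.026, 1.0, 0.001], [1.0, -0.026, -0.001], [-0.001, 0.001, -1.0]]
force: [-0.2, -0.3, 0.1]
grip_width: 0.0601
```

move_arm(translation=[[0,0,0],[0,0,0],[0,0,0],[0,0,0],[0,0,0]], delta_rot=[[0,0,0],[0,0,0],[0,0,0],[0,0,0],[0,0,0]], jaw=[1,1,1,1,1])

```text
clock: 34.58
tool_pos: [0.3824, -0.2837, 0.0046]
orientation: [[0.026, 1.0, 0.0], [1.0, -0.026, -0.0], [-0.0, 0.0, -1.0]]
force: [1.1, 0.4, 0.6]
grip_width: 0.0102
```

move_arm(translation=[[0,0,0.05],[0,0,0.13],[0,0,0.21],[0,0,0.29],[0,0,0.34]], delta_rot=[[0,0,0],[0,0,0],[0,0,0],[0,0,0],[0,0,0]], jaw=[1,1,1,1,1])

```text
clock: 35.2
tool_pos: [0.3824, -0.2837, 0.2624]
orientation: [[0.026, 1.0, 0.002], [1.0, -0.026, -0.002], [-0.002, 0.002, -1.0]]
force: [-0.0, -0.5, -2.6]
grip_width: 0.0087
```

move_arm(translation=[[0.025,0.06,0],[0.055,0.13,0],[0.09,0.2,0],[0.125,0.27,0],[0.155,0.34,0]], delta_rot=[[0,0,-0.045],[0,0,-0.045],[0,0,-0.045],[0,0,-0.045],[0,0,-0.045]], jaw=[1,1,1,1,1])

```text
clock: 35.83
tool_pos: [0.499, -0.0268, 0.2594]
orientation: [[0.097, 0.995, -0.0], [0.995, -0.097, 0.0], [0.0, -0.0, -1.0]]
force: [0.4, -0.9, -1.6]
grip_width: 0.0088
```

move_arm(translation=[[0.025,0.05,0],[0.0455,0.091,0],[0.0455,0.091,0],[0.0455,0.091,0],[0.0455,0.091,0]], delta_rot=[[0,0,0],[0,0,0],[0,0,0],[0,0,0],[0,0,0]], jaw=[1,1,1,1,1])

```text
clock: 36.45
tool_pos: [0.5324, 0.0386, 0.2597]
orientation: [[0.098, 0.995, -0.0], [0.995, -0.098, -0.0], [-0.0, -0.0, -1.0]]
force: [-0.9, -0.6, -0.6]
grip_width: 0.0085
```

```bash
python3 -c "
from look import *
look('wrist','w12',[(.08,.09),(.11,.124),(.125,.155),(.24,.30)],100)
"
```

```text
clock 36.45 tcp [532.4  38.6 259.7] jaw -5.6 w 0.0085 F [-0.9 -0.6 -0.6]
0.08 0.09
([287, 117], 511.5, 117.4, 36.5, 33.3, 84.4, 85.3, 878)
([341, 118], 568.3, 110.9, 36.5, 33.7, 84.6, 85.3, 900)
([288, 164], 506.6, 67.2, 37.6, 32.2, 84.1, 85.2, 845)
([340, 164], 563.8, 61.6, 37.6, 33.4, 84.5, 85.2, 848)
([289, 208], 502.3, 18.1, 37.7, 32.2, 82.8, 85.1, 737)
([339, 208], 558.7, 12.8, 37.4, 33.4, 85.1, 85.1, 760)
([289, 238], 498.6, -17.5, 32.7, 12.8, 6.0, 84.5, 201)
([339, 238], 557.6, -24.2, 38.0, 17.5, -26.0, 84.5, 238)
0.11 0.124
([430, 189], 651.2, 31.0, 133.4, 13.3, 84.9, 115.3, 1400)
([233, 189], 452.4, 49.9, 69.5, 10.0, -87.4, 117.0, 273)
0.125 0.155
([443, 130], 652.7, 90.9, 13.4, 5.8, 86.5, 140.9, 230)
([224, 194], 446.0, 49.6, 68.7, 14.6, 84.7, 129.9, 1032)
0.24 0.3
([314, 147], 539.8, 90.1, 130.4, 38.2, 81.3, 274.3, 10470)
([313, 339], 528.5, -4.2, 24.6, 9.5, 84.1, 273.5, 593)
```

View pics/w12.png

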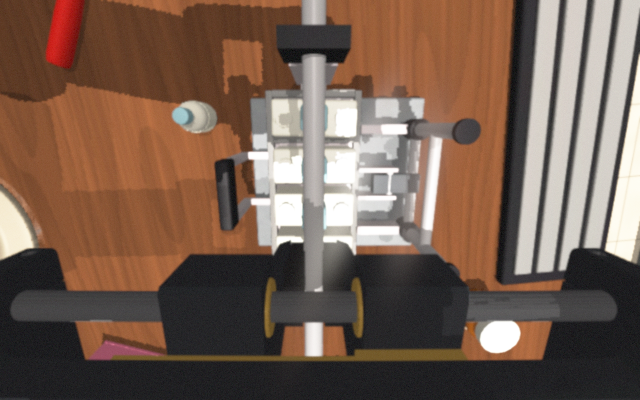

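Wrist view: the rod runs down column 313 centred over the grip blocks, with its collar at (314,44). I'll check its tilt and line before lowering.

```bash
python3 - <<'E'
from h import *
f=np.load("pics/w12.npz"); m={k:f[k] for k in("K","distortion","T")}; c=cloud(m,f["d"])
e=np.array([.9954,-.0958]);n=np.array([.0958,.9954]); q=c[...,:2]*1000-np.array([532.5,40.3]); X=q@e;Y=q@n;Z=c[...,2]*1000
for a in range(20,140,15):
    k=(Z>262)&(Z<295)&(Y>a)&(Y<a+15)&(abs(X)<25)
    if k.sum()>20: print(a,k.sum(),np.round([np.percentile(X[k],2),np.percentile(X[k],98),np.median(Z[k]),Z[k].max()],1))
k=(Z>120)&(Z<160)&(abs(Y)>105)&(abs(Y)<130)&(abs(X)<40); print(k.sum())
f=np.load("pics/w10.npz"); m={k:f[k] for k in("K","distortion","T")}; c=cloud(m,f["d"]); q=c[...,:2]*1000-np.array([532.5,40.3]); X=q@e;Y=q@n;Z=c[...,2]*1000
for s in(1,-1):
    k=(Z>140)&(Z<160)&(abs(Y*s-119)<10)&(abs(X)<40); print(s,k.sum(),np.sort(np.round(X[k]).astype(int))[::max(1,k.sum()//30)])
E
```

```text
20 605 [ -4.3   4.7 273.6 276. ]
35 707 [ -4.7   5.1 273.5 276. ]
50 741 [ -4.5   5.  273.5 275.8]
65 813 [ -4.4   4.8 273.6 276.2]
80 1446 [-12.6  13.1 273.9 285.1]
95 2254 [-13.2  13.7 283.2 285.5]
110 304 [ -4.4   4.9 273.5 276.2]
163
1 0 []
-1 0 []
```

move_arm(translation=[[0,0.001,-0.07],[0,0.001,-0.12],[0,0.001,-0.145],[0,0.001,-0.16],[0,0.001,-0.17]], delta_rot=[[0,0,0],[0,0,0],[0,0,0],[0,0,0],[0,0,0]], jaw=[1,1,1,1,1])

```text
clock: 37.12
tool_pos: [0.5329, 0.0399, 0.1321]
orientation: [[0.097, 0.995, 0.001], [0.995, -0.097, -0.0], [-0.0, 0.001, -1.0]]
force: [0.7, -0.3, -1.2]
grip_width: 0.0088
```

move_arm(translation=[[0,0,-0.005],[0,0,-0.01],[0,0,-0.0115],[0,0,-0.0115]], delta_rot=[[0,0,0],[0,0,0],[0,0,0],[0,0,0]], jaw=[1,1,1,1])

```text
clock: 37.62
tool_pos: [0.5329, 0.0403, 0.1237]
orientation: [[0.097, 0.995, 0.0], [0.995, -0.097, -0.0], [-0.0, 0.0, -1.0]]
force: [-0.7, 0.7, -1.2]
grip_width: 0.0089
```

move_arm(translation=[[0,0,0],[0,0,0],[0,0,0],[0,0,0],[0,0,0.03]], delta_rot=[[0,0,0],[0,0,0],[0,0,0],[0,0,0],[0,0,0]], jaw=[-1,-1,-1,-1,-1])

```text
clock: 38.25
tool_pos: [0.532, 0.0404, 0.1451]
orientation: [[0.097, 0.995, -0.003], [0.995, -0.097, 0.001], [0.0, -0.003, -1.0]]
force: [-0.4, 0.2, 0.4]
grip_width: 0.0566
```

move_arm(translation=[[0,0,0.06],[0,0,0.12],[-0.04,0.004,0.15],[-0.115,0.012,0.15],[-0.115,0.012,0.15]], delta_rot=[[0,0,0],[0,0,0],[0,0,0],[0,0,0],[0,0,0]], jaw=[-1,-1,-1,-1,-1])

```text
clock: 38.88
tool_pos: [0.4435, 0.05, 0.2589]
orientation: [[0.096, 0.995, -0.001], [0.995, -0.096, 0.0], [0.0, -0.001, -1.0]]
force: [2.1, -0.2, 0.5]
grip_width: 0.0881
```

move_arm(translation=[[0,0,0],[0,0,0],[0,0,0]], delta_rot=[[0,0,0],[0,0,0],[0,0,0]], jaw=[-1,-1,-1])

```text
clock: 39.25
tool_pos: [0.4472, 0.0492, 0.2582]
orientation: [[0.097, 0.995, -0.0], [0.995, -0.097, 0.0], [0.0, -0.0, -1.0]]
force: [-0.1, 0.7, -0.5]
grip_width: 0.0883
```

```bash
cat > rodchk.py <<'E'
from h import *
def rodchk(tag,C=(532.5,40.3)):
    f=np.load(f"pics/{tag}.npz"); m={k:f[k] for k in("K","distortion","T")}; c=cloud(m,f["d"])
    e=np.array([.9954,-.0958]);n=np.array([.0958,.9954]); q=c[...,:2]*1000-np.array(C); X=q@e;Y=q@n;Z=c[...,2]*1000
    for a in range(-140,141,20):
        k=(Z>124)&(Z<260)&(Y>a)&(Y<a+20)&(abs(X)<25)
        if k.sum()>5: print(a,k.sum(),np.round([np.percentile(X[k],2),np.percentile(X[k],98),np.median(Z[k]),np.percentile(Z[k],95)],1))
E
python3 -c "
from look import *
look('wrist','w13',[(.08,.09),(.125,.134)],100)
look('top','t13',[(.08,.09)],30,yr=(-.1,.2))
from rodchk import rodchk
rodchk('w13');print();rodchk('t13')
p=cv2.imread('pics/t13.png'); cv2.imwrite('pics/t13c.png',cv2.resize(p[130:240,180:440],None,fx=3,fy=3,interpolation=cv2.INTER_CUBIC))
"
```

```text
clock 39.25 tcp [447.2  49.2 258.2] jaw -5.6 w 0.0883 F [-0.1  0.7 -0.5]
0.08 0.09
([373, 120], 522.2, 115.6, 54.3, 37.9, -6.7, 85.2, 1161)
([428, 121], 572.4, 109.4, 37.6, 23.3, 84.9, 85.3, 515)
([371, 165], 517.6, 66.5, 53.9, 37.4, -5.4, 85.1, 1110)
([424, 167], 568.5, 61.3, 36.5, 22.5, 86.5, 85.3, 505)
([368, 209], 513.2, 17.2, 55.3, 37.0, -5.1, 85.0, 981)
([419, 210], 563.5, 12.5, 36.9, 23.3, 84.2, 85.3, 512)
([367, 249], 508.3, -32.9, 54.0, 37.7, -5.6, 84.9, 917)
0.125 0.134
([532, 133], 653.1, 91.0, 13.5, 6.3, 89.5, 129.5, 107)
([312, 197], 445.8, 49.6, 69.3, 13.5, 84.8, 129.9, 1004)
clock 39.3 tcp [447.   49.2 258.2] jaw -5.5 w 0.0881 F [-0.6 -0.2 -0.1]
0.08 0.09
([299, 183], 557.3, 9.4, 36.3, 31.5, 82.0, 85.0, 63)
([312, 185], 551.8, -39.3, 36.4, 34.3, 84.8, 86.2, 70)
([300, 198], 504.4, 5.1, 42.8, 17.9, 1.4, 84.7, 41)
([311, 200], 500.4, -35.7, 42.4, 36.0, 1.0, 85.7, 92)
-140 11 [-10.5  12.7 137.9 150.7]
-100 169 [-13.2   5.3 135.4 138.4]
-80 20 [ -4.5  -2.7 133.6 136.9]
-60 17 [ -4.7   3.1 134.1 135.9]
-40 208 [ -4.4   4.7 137.1 138.8]
-20 216 [ -4.5   4.9 137.1 138.8]
0 233 [ -4.5   4.7 137.1 138.8]
20 248 [ -4.5   4.7 137.2 138.8]
40 266 [ -4.6   4.6 137.5 139.1]
60 257 [ -4.6   4.4 137.5 139. ]
80 485 [-14.3  12.7 138.4 148. ]
100 986 [-20.7  18.2 143.3 149.7]
120 511 [-20.8  18.2 138.8 150.4]

-140 25 [-20.1  14.  139.8 151.9]
-120 43 [-21.4  16.  140.5 152.1]
-100 21 [-13.4   8.2 142.9 150. ]
-80 17 [ -6.1   1.9 137.5 143.1]
-60 18 [ -4.7   4.  135.9 140.5]
-40 16 [ -6.1   1.5 138.1 140. ]
60 8 [ -2.6   1.9 137.4 140.8]
80 18 [ -3.2  12.3 138.5 147.7]
100 21 [ -2.4  17.6 144.9 151.9]
```

View pics/w13.png

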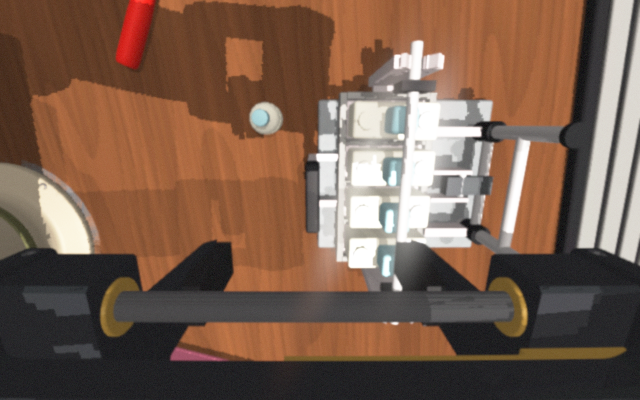

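Wrist view: the rod lies across the packs from (416,45) to (395,320), its top is level at 138–139 mm (138 expected), and the handle is at (312,197). Gripping the handle.

move_arm(translation=[[-0.0015,0.0005,-0.08],[-0.0015,0.0005,-0.15],[-0.0015,0.0005,-0.19],[-0.0015,0.0005,-0.203],[-0.0015,0.0005,-0.203]], delta_rot=[[0,0,0],[0,0,0],[0,0,0],[0,0,0],[0,0,0]], jaw=[-1,-1,-1,-1,-1], grip_force=40)

```text
clock: 39.98
tool_pos: [0.4458, 0.0496, 0.1065]
orientation: [[0.097, 0.995, 0.0], [0.995, -0.097, -0.0], [-0.0, 0.0, -1.0]]
force: [-0.8, 0.1, -0.4]
grip_width: 0.0878
```

move_arm(translation=[[0,0,0],[0,0,0],[0,0,0],[0,0,0],[0,0,0]], delta_rot=[[0,0,0],[0,0,0],[0,0,0],[0,0,0],[0,0,0]], jaw=[1,1,1,1,1])

```text
clock: 40.6
tool_pos: [0.4454, 0.0497, 0.1063]
orientation: [[0.097, 0.995, 0.0], [0.995, -0.097, 0.0], [0.0, 0.0, -1.0]]
force: [0.8, 0.1, -0.2]
grip_width: 0.0403
```

move_arm(translation=[[0,0,0],[0,0,0],[0,0,0]], delta_rot=[[0,0,0],[0,0,0],[0,0,0]], jaw=[1,1,1])

```text
clock: 40.98
tool_pos: [0.4459, 0.0496, 0.1063]
orientation: [[0.097, 0.995, 0.001], [0.995, -0.097, -0.0], [0.0, 0.001, -1.0]]
force: [5.3, -0.7, -2.3]
grip_width: 0.0135
```

move_arm(translation=[[0,0,0.006],[0,0,0.018],[0,0,0.032],[0,0,0.046],[0,0,0.06]], delta_rot=[[0,0,0],[0,0,0],[0,0,0],[0,0,0],[0,0,0]], jaw=[1,1,1,1,1])

```text
clock: 41.6
tool_pos: [0.446, 0.0496, 0.151]
orientation: [[0.097, 0.995, 0.001], [0.995, -0.097, 0.0], [0.0, 0.001, -1.0]]
force: [6.7, -1.1, -10.8]
grip_width: 0.0134
```

move_arm(translation=[[0,0,0.014],[0,0,0.028],[0,0,0.042],[0,0,0.052],[0,0,0.056]], delta_rot=[[0,0,0],[0,0,0],[0,0,0],[0,0,0],[0,0,0]], jaw=[1,1,1,1,1])

```text
clock: 42.22
tool_pos: [0.4459, 0.0496, 0.193]
orientation: [[0.097, 0.995, 0.001], [0.995, -0.097, 0.0], [0.0, 0.001, -1.0]]
force: [7.4, -0.2, -9.5]
grip_width: 0.014
```

move_arm(translation=[[0,0,0],[0,0,0],[0,0,0],[0,0,0],[0,0,0]], delta_rot=[[0,0,0],[0,0,0],[0,0,0],[0,0,0],[0,0,0]], jaw=[1,1,1,1,1])

```text
clock: 42.85
tool_pos: [0.446, 0.0496, 0.1928]
orientation: [[0.097, 0.995, 0.001], [0.995, -0.097, 0.0], [0.0, 0.001, -1.0]]
force: [5.6, 0.4, -7.2]
grip_width: 0.0136
```

```bash
python3 -c "
from look import *
look('scene','s14',[(.19,.20)],20)
p=cv2.imread('pics/s14.png'); cv2.imwrite('pics/s14c.png',cv2.resize(p[110:270,290:440],None,fx=4,fy=3.7,interpolation=cv2.INTER_CUBIC))
"
```

```text
clock 42.85 tcp [446.   49.6 192.8] jaw -5.6 w 0.0136 F [ 5.6  0.4 -7.2]
0.19 0.2
([350, 146], 453.3, 27.9, 27.6, 14.2, 75.8, 196.0, 28)
([395, 161], 548.0, 109.7, 30.0, 14.2, 41.8, 194.3, 39)
([377, 164], 544.4, 59.7, 29.9, 14.9, 45.9, 194.7, 39)
([359, 167], 537.7, 10.2, 32.2, 16.5, 44.7, 195.4, 41)
([324, 173], 525.3, -78.5, 39.6, 8.8, 0.9, 195.0, 24)
([340, 171], 537.0, -39.4, 26.0, 10.3, 51.8, 195.1, 35)
```

View pics/s14c.png

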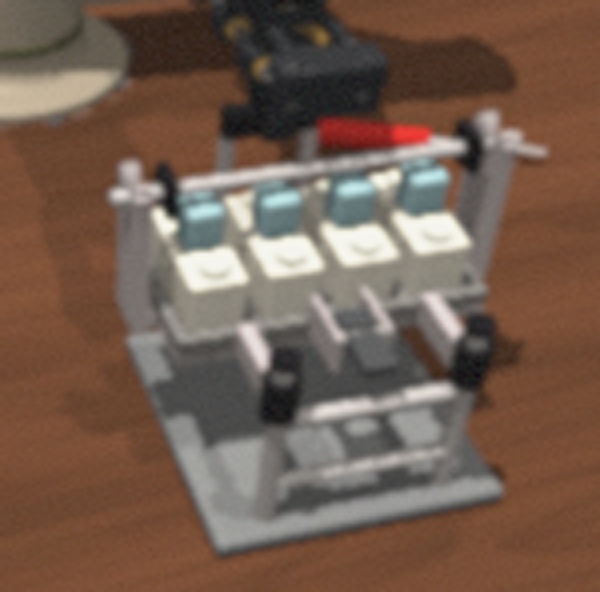

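Scene view: tray up, all four packs and the rod (130,190)–(545,150) in place, and the pawl at (375,345) past the upper rung (380,400). Lowering onto the rung.

move_arm(translation=[[0,0,-0.008],[0,0,-0.016],[0,0,-0.024],[0,0,-0.031],[0,0,-0.036]], delta_rot=[[0,0,0],[0,0,0],[0,0,0],[0,0,0],[0,0,0]], jaw=[1,1,1,1,1])

```text
clock: 43.52
tool_pos: [0.4459, 0.0496, 0.1657]
orientation: [[0.097, 0.995, 0.001], [0.995, -0.097, 0.0], [0.0, 0.001, -1.0]]
force: [2.2, 0.3, 6.1]
grip_width: 0.0136
```

move_arm(translation=[[0,0,0],[0,0,0],[0,0,0]], delta_rot=[[0,0,0],[0,0,0],[0,0,0]], jaw=[1,1,1])

```text
clock: 43.9
tool_pos: [0.4459, 0.0496, 0.1662]
orientation: [[0.097, 0.995, 0.001], [0.995, -0.097, -0.0], [0.0, 0.001, -1.0]]
force: [5.8, -0.1, -5.7]
grip_width: 0.0139
```

move_arm(translation=[[0,0,-0.001],[0,0,-0.002],[0,0,-0.002],[0,0,-0.002],[0,0,-0.002]], delta_rot=[[0,0,0],[0,0,0],[0,0,0],[0,0,0],[0,0,0]], jaw=[1,1,1,1,1])

```text
clock: 44.52
tool_pos: [0.4459, 0.0496, 0.1656]
orientation: [[0.097, 0.995, 0.002], [0.995, -0.097, -0.0], [-0.0, 0.002, -1.0]]
force: [3.2, 0.1, 5.9]
grip_width: 0.0137
```

The pawl now pushes back (+6 N), so it carries the tray. Releasing and backing off.

move_arm(translation=[[0,0,0.001],[0,0,0.001],[0,0,0.001],[0,0,0.001],[0,0,0.001]], delta_rot=[[0,0,0],[0,0,0],[0,0,0],[0,0,0],[0,0,0]], jaw=[-1,-1,-1,-1,-1])

```text
clock: 45.15
tool_pos: [0.4453, 0.0497, 0.1654]
orientation: [[0.097, 0.995, -0.0], [0.995, -0.097, 0.0], [-0.0, -0.0, -1.0]]
force: [-0.8, 0.8, 0.2]
grip_width: 0.0618
```

move_arm(translation=[[0,0,0.03],[0,0,0.08],[0,0,0.14],[-0.05,0,0.17],[-0.1,0,0.18]], delta_rot=[[0,0,0],[0,0,0],[0,0,0],[0,0,0],[0,0,0]], jaw=[-1,-1,-1,-1,-1])

```text
clock: 45.78
tool_pos: [0.3697, 0.0496, 0.3016]
orientation: [[0.096, 0.995, 0.002], [0.995, -0.096, -0.0], [-0.0, 0.002, -1.0]]
force: [0.0, -0.8, 0.1]
grip_width: 0.0884
```

move_arm(translation=[[0,0,0],[0,0,0],[0,0,0],[0,0,0]], delta_rot=[[0,0,0],[0,0,0],[0,0,0],[0,0,0]], jaw=[-1,-1,-1,-1])

```text
clock: 46.28
tool_pos: [0.3708, 0.0496, 0.3001]
orientation: [[0.097, 0.995, -0.001], [0.995, -0.097, 0.0], [0.0, -0.001, -1.0]]
force: [-0.4, 0.4, -1.2]
grip_width: 0.088
```

```bash
python3 -c "
from look import *
look('scene','s15',[(.17,.184)],20)
look('top','t15',[(.139,.152),(.17,.184)],30,yr=(-.1,.2))
look('top','t15b',[(.04,.11)],35)
from rodchk import rodchk
rodchk('t15')
p=cv2.imread('pics/s15.png'); cv2.imwrite('pics/s15c.png',cv2.resize(p[110:270,290:440],None,fx=4,fy=3.7,interpolation=cv2.INTER_CUBIC))
"
```

```text
clock 46.275 tcp [370.8  49.6 300.1] jaw -5.5 w 0.088 F [-0.4  0.4 -1.2]
0.17 0.184
([356, 151], 452.8, 48.9, 69.7, 12.7, 76.0, 176.9, 101)
([395, 165], 542.6, 114.8, 25.7, 24.8, -3.9, 178.2, 84)
([410, 164], 552.1, 150.4, 29.8, 21.0, 71.2, 178.5, 39)
([377, 168], 537.8, 64.6, 26.7, 26.2, -13.0, 178.4, 87)
([358, 171], 533.1, 15.4, 25.0, 24.4, 85.4, 178.3, 88)
([340, 174], 529.4, -34.3, 25.2, 24.4, 81.5, 178.9, 85)
([324, 179], 525.3, -78.3, 35.9, 9.0, 3.3, 176.9, 32)
([410, 197], 659.8, 93.4, 18.3, 17.9, -69.2, 171.7, 41)
([361, 206], 647.5, -30.7, 19.3, 18.8, 19.0, 172.0, 49)
([165, 350], 843.1, -478.1, 29.0, 28.9, 31.0, 171.1, 201)
clock 46.325 tcp [370.7  49.6 300.2] jaw -5.5 w 0.0879 F [-0.2 -0.7 -0. ]
0.139 0.152
([269, 178], 567.1, 109.3, 37.0, 32.1, 83.8, 145.7, 84)
([283, 179], 562.5, 59.2, 38.9, 32.6, 76.7, 144.4, 88)
([297, 181], 557.2, 10.2, 37.8, 32.0, 83.1, 145.1, 81)
([311, 182], 552.3, -40.1, 37.5, 31.8, 89.9, 145.7, 83)
([266, 194], 515.4, 115.4, 45.3, 38.2, -3.7, 144.6, 106)
([281, 195], 510.7, 65.1, 42.4, 38.5, -5.2, 145.3, 109)
([295, 197], 506.2, 15.2, 44.4, 38.0
[... 663 characters left out ...]
 -5.1, 56.6, 247)
([306, 179], 564.4, -23.5, 36.9, 34.9, 5.1, 105.9, 42)
([319, 181], 557.9, -57.5, 39.1, 24.2, -4.5, 104.7, 35)
([303, 202], 487.3, 1.9, 134.9, 88.7, 84.6, 104.4, 225)
([461, 219], 431.5, -580.2, 117.7, 85.4, 4.5, 60.0, 740)
-140 39 [-21.5  15.  198.8 209.6]
-120 47 [-21.6  18.3 201.3 210.8]
-100 80 [-22.   23.8 173.8 209.6]
-80 84 [-24.   24.3 151.5 200.2]
-60 48 [-22.9  22.3 147.6 199.7]
-40 88 [-22.3  24.  173.2 199.5]
-20 50 [-22.6  22.5 149.6 200.3]
0 92 [-24.2  24.  147.2 197.6]
20 75 [-23.5  24.4 175.1 199. ]
40 59 [-21.8  22.9 145.8 201.2]
60 90 [-23.4  24.5 171.2 196.6]
80 65 [-22.1  23.8 187.8 208.7]
100 76 [-21.3  17.4 196.9 209.5]
120 26 [-21.3  16.7 198.5 210.1]
```

View pics/s15c.png

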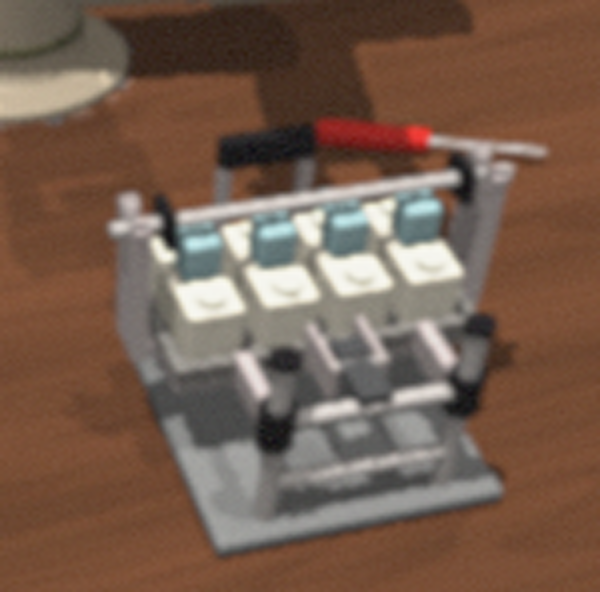

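Crop: tray held with the pawl on the upper rung (375,385). Box tops are at 145 mm (85 + 60), and the rod sits in both brackets. I'll check the vial, then hand in.

```bash
python3 - <<'E'
from look import *
for t in("scene0","s15"):
    f=np.load(f"pics/{t}.npz"); m={k:f[k] for k in("K","distortion","T")}; c=cloud(m,f["d"]); 
    for z0,z1,nm in((.06,.08,"z60-80"),(.012,.03,"low")):
        k=(c[...,2]>z0)&(c[...,2]<z1)&(abs(c[...,0]-.397)<.04)&(abs(c[...,1]-.13)<.04) if nm[0]=="z" else (c[...,2]>z0)&(c[...,2]<z1)&(abs(c[...,0]-.282)<.06)&(abs(c[...,1]-.297)<.12)
        print(t,nm,k.sum(),np.round(np.median(c[k],axis=0)*1000,1))
print(hand_in())
E
```

```text
scene0 z60-80 38 [402.4 131.2  74.2]
scene0 low 202 [267.1 257.8  20.8]
s15 z60-80 2 [403.9 124.   69.9]
s15 low 189 [267.2 258.5  21. ]
the job is handed in; nothing more can be done
None
```

The job is handed in, with the clock at about 46 s of the 210 s allowed. The one spent pack is in the grey bin. All four fresh packs are in the tray pockets, the rod is in both brackets, and the tray is raised and carried by the pawl.

Last checks:
- **Tray:** it moved up 86.5 mm to pass the upper rung, then came down to about 60 mm. The pawl pushed back with about +6 N before I let go. After release the box tops are at 145 mm, which is their seated height plus 60 mm, and the scene view shows the pawl on the upper rung.
- **Packs:** box tops were at 85 mm in all four pockets before the raise, so they are fully down and square to within about 1–2° of the tray.
- **Rod:** before the raise its top was level at 138–139 mm, against 138 mm expected. The scene view afterwards still shows it in both brackets. The top camera's rod check after the raise also picked up the packs and brackets, so it gave nothing useful.
- **Spent pack:** it is standing in the grey bin.
- **Bystanders:** the driver had not moved. For the vial, the final scene check had only 2 valid points, probably because the raised tray hid it, so it neither confirms nor contradicts. The wrist picture taken just before the handle was gripped showed it standing near where it started.

I saw no sign of anything being knocked aside during the run.

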